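# Set out the polishing bench

### The job

Set out the bench: put the pale blue lap in the middle of the cork pad, the brass mount upright and centred on top of the lap, and the smoked lens, dome up, in the circle in front of the clip stand's mirror. Lay the steel spanner on the counter straight behind the cork pad (the side away from the robot), crosswise (left to right as the robot faces), about 5 cm clear of the pad. Grip the heavy-headed spanner at its balance point so that it carries roughly level, and set the lap and lens down without dropping them.

Things in the scene. Friction and masses are not known exactly. Their poses are not given: they have to be found in the camera images.
- lap_center (a point): Ceramic lap: loose plain pale blue disc, 56 mm diameter, 20 mm high, fine scored lines across its top, lying flat on the counter. The point is its centre, half-way up (10 mm above its underside); z up.
- mount_center (a point): Brass optical mount: loose open brass cup, 26 mm high, standing upright: a foot flange 50 mm in diameter and 5 mm high, above it a tube 40 mm in outer diameter with a 32 mm bore open at the top. The point is its centre, half-way up (13 mm above its underside); z up.
- lens_center (a point): Smoked glass eyepiece lens: loose dark disc, 36 mm diameter, 18 mm high at its domed top (the straight side is 15 mm high), domed side up. The point is its centre, 9 mm above its underside; z up.
- spanner_balance (a point): Steel spanner, loose, lying level, 196 mm long, 0.32 kg: 12 mm square shank (side faces upright, axis 14 mm above the counter), heavy hexagonal head 28 mm across flats, 30 mm long, at one end, hexagonal collar 28 mm across, 6 mm thick, at the other. The point is the balance point on the shank's axis, 56 mm from the head, 104 mm from the collar. x runs along the shank towards the head, z up.
- pad: Round cork pad, fixed to the counter, 84 mm diameter, 4 mm thick. The origin is the centre of its underside, on the counter; its x points away from the robot, y to the robot's left, z up.
- stand_spot (a point): Spring clip stand, fixed: a grey foot plate 115 x 76 mm, 8 mm thick; at its far end a clip holds a concave mirror blank upright (50 mm diameter, top 63 mm above the counter). The point is the centre of the dark 42 mm circle on the plate in front of the mirror, on the plate's top face (8 mm above the counter). x runs to the mirror (its face is 56 mm away), y across the plate, z up.
There are look-alikes about, which are no part of the job. Of the things shaped like the part that bears mount_center, the brass one is meant.

How it is judged:
By the outcome, as a careful person would: the job done as asked, in the order asked, and still so for the second after the job is handed in, with the robot touching nothing.
It also fails if it takes over 128 s, if anything falls off the work surface, if the arm or the gripper's body presses on something with over 40 N, if the wrist force passes 120 N, or if a joint passes its speed limit or range.

### The arm

A 7-joint arm with a two-finger parallel gripper is mounted at the origin on the work surface. World frame = base frame: x ahead of the robot, y to its left, z up, the work surface at z = 0. Lengths are in m, angles in rad, forces in N, time in s.
With the tool pointing down it reaches from about 0.4 to 0.85 m from the base axis. Payload 10.4 kg.
Tool frame: the origin (TCP) lies midway between the tips of the shut fingers; the grasp point (between the pads) lies env.tcp_to_grasp behind it (env.tcp_to_grasp is the distance from the TCP to the grasp point, in m); y points along the fingers, x is the direction in which the jaws open and shut, and the axes are right-handed (so a half turn about y gives the same grasp; the last joint's range is limited). The gripper opens to 87 mm and grips with 3 to 60 N. Pads are 19 mm wide; open, the fingers measure 117 mm over their backs; the gripper's body (75 mm by 190 mm) begins 51 mm behind the grasp point.
Start: joints at [1.197, 0.332, -0.065, 1.46, 0.022, 1.35, -0.088], TCP at [0.215, -0.587, 0.223] pointing down, gripper open.
Joint ranges: [-2.6, 2.6], [-0.5, 2.12], [-1.47, 1.34], [0.16, 2.42], [-1.27, 4.41], [0.06, 2.06], [-2.6, 2.6]. Speed limits (rad/s): [2.22, 2.22, 2.79, 2.79, 3.14, 3.14, 3.14].

### API

Orientations are given as a unit quaternion [x, y, z, w].
In Python, from station import env, viewer gives the robot as it stands.
- The arm moves only by the tool send_rows, never from a script. Its argument "steps" is a list that holds one entry, the list of rows, each a list of 7 numbers: the shift along the tool's x, y, z in cm, then the turn, a rotation vector about the tool's x, y, z in rad, then the opening in per cent of the stroke, from 0 (shut) to 100 (fully open). A call has 1 to 12 rows; each row shifts and turns the commanded pose from where the row before left it, along the tool's axes as they then stand; what a row does not reach is not made up. A row lasts 1/8 s, in which the tool goes at most 62.5 mm and 10.7 degrees, less where a joint would pass 70% of its speed; a pose out of reach is approached as far as the arm can. A call with a gripper value outside its range is refused whole. The fingers move at their own pace and stop on an object; the grip force is fixed at half the most. Time passes only in rows, so rows that do not move let the fingers close. It gives the time, the measured TCP pose, the force and the opening at its end, in the units of the state.
- env.state(): the state, without advancing time (a new reading comes with each control period).
- viewer.get_image(name): name is "side" or "top" or "wrist"; returns the picture (400x640x3 uint8, red, green, blue); there is no depth.
- viewer.calibration(name): a dict with "fov_y" (degrees; the focal length in pixels is half the picture's height over the tangent of half this angle, whatever the lens; pixels are square), "cx", "cy" (the principal point, pixels), "dist" ([k1, k2, p1, p2, k3] as OpenCV has them; the pictures are not rectified), "view" (4x4, takes a point from world to camera coordinates). Camera axes: x right, y down, z forward; pixel columns grow to the right and rows downward; lengths in m; the calibration is good to about 2 mm. A picture is of the moment at which its call begins: read the wrist's pose just before it. calibration takes no time and is no camera call; for the wrist camera it gives the pose at the moment of the call.
- env.close_job(): hands the job in, once; it reports no verdict.
The state is a dict: "clock": time; "joint_positions": joint angles; "joint_velocities": joint speeds; "joint_efforts": joint torques, N m; "ee_pos": TCP position; "eef_rot": TCP orientation; "ft_force": force on the tool from outside, world axes, zero at the start; "torque": the same for the moment, N m; "gripper_width": finger opening in m.
Only numpy, scipy, OpenCV 4.12 (cv2) and the standard library are available. Lean on these libraries where they do the work, as an engineer would, in place of code of your own. Each camera call takes 0.05 s, during which the arm holds its last target.

## Working session

There is one attempt and no reset: what is moved stays moved. The work goes in short steps, Python scripts to look and compute and a tool call to move; the robot and the scene stay as the last step left them, time stands still between calls to the robot, and variables do not carry over. Pictures are saved under pics/ and viewed, and the job is handed in when it is done.

Besides the shell and the picture viewer there is one more tool, called after "Call:" as name([rows], argument=value, ...), one row to a line, values as JSON. send_rows: Moves the arm, as the interface text tells. Its arguments: {"type":"object","properties":{"steps":{"type":"array","items":{"type":"array","items":{"type":"array","items":{"type":"number"}}}}},"required":["steps"]}

```bash
ls; mkdir -p pics; python3 - <<'E'
from station import env, viewer
import cv2
print(env.state(), env.tcp_to_grasp)
for n in ["side","top","wrist"]:
    im=viewer.get_image(n); cv2.imwrite(f"pics/{n}0.png",im[:,:,::-1])
    c=viewer.calibration(n); print(n,c)
E
```

```text
pics
{'clock': 0.0, 'joint_positions': array([ 1.19738561,  0.332872  , -0.06469679,  1.4609234 ,  0.02161869,
        1.34989065, -0.08849834]), 'joint_velocities': array([ 0.00103976,  0.00010642, -0.00112558, -0.00033062,  0.00055389,
       -0.00022746, -0.00027664]), 'joint_efforts': array([ 1.12519635e-04, -6.23256111e+01,  2.47344375e-02, -3.89899564e+01,
       -6.13058545e-02,  3.98005592e-02,  9.87357021e-05]), 'ee_pos': array([ 0.21464494, -0.58658527,  0.22176241]), 'eef_rot': array([-0.57932778,  0.40548848, -0.40464638,  0.57984457]), 'ft_force': array([-0.61761458, -0.8259525 ,  0.24968058]), 'torque': array([ 0.00432109,  0.01638906, -0.00998484]), 'gripper_width': 0.08729377701710526} 0.0187
side {'fov_y': 44.93371346195526, 'cx': 327.44904817629003, 'cy': 209.46240886419716, 'dist': array([-0.05821702,  0.        ,  0.        ,  0.        ,  0.        ]), 'view': array([[-0.99821522, -0.0578385 ,  0.01486872,  0.47883295],
       [-0.04877217,  0.64588497, -0.76187524,  0.09866662],
       [ 0.03446224, -0.76124064, -0.64755311,  1.15446884],
       [ 0.        ,  0
[... 173 characters left out ...]
 , 0.        , 0.        ]), 'view': array([[ 0.01901772, -0.9997391 ,  0.01265158, -0.05303881],
       [-0.984632  , -0.0209245 , -0.17338391,  0.50156077],
       [ 0.1736034 , -0.00915979, -0.98477305,  1.10549594],
       [ 0.        ,  0.        ,  0.        ,  1.        ]])}
wrist {'fov_y': 58.336913101996274, 'cx': 313.44349531953293, 'cy': 200.0463612021531, 'dist': array([0.02533551, 0.        , 0.        , 0.        , 0.        ]), 'view': array([[ 0.3435139 , -0.93914667, -0.00131746, -0.62412111],
       [-0.90606107, -0.33178053,  0.26263095, -0.03121117],
       [-0.24708609, -0.08902368, -0.96489546,  0.39084395],
       [ 0.        ,  0.        ,  0.        ,  1.        ]])}
```

View pics/top0.png

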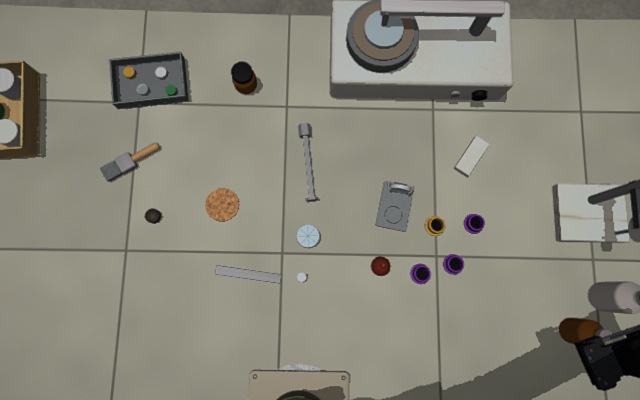

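View pics/side0.png

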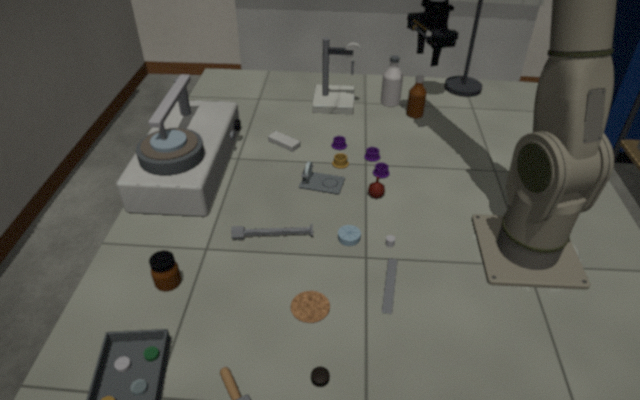

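View pics/wrist0.png

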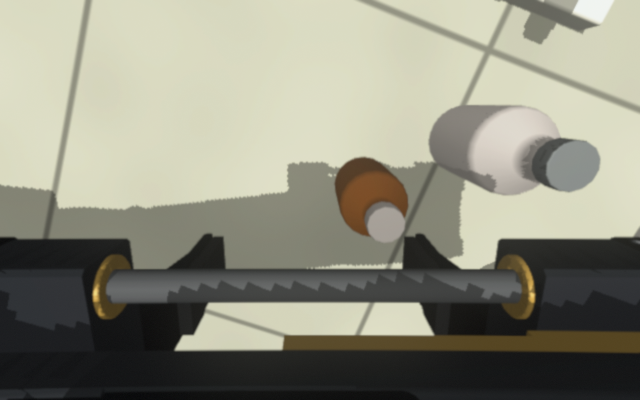

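```bash
cat > h.py <<'E'
from station import env, viewer
import numpy as np, cv2
from scipy.spatial.transform import Rotation as R
np.set_printoptions(precision=4,suppress=True)
def K(c):
    f=200/np.tan(np.radians(c['fov_y']/2)); return np.array([[f,0,c['cx']],[0,f,c['cy']],[0,0,1.]])
def ray(c,px):
    u=cv2.undistortPoints(np.array(px,float).reshape(-1,1,2),K(c),np.array(c['dist'])).reshape(-1,2)
    d=np.c_[u,np.ones(len(u))]; Rm=c['view'][:3,:3]; o=-Rm.T@c['view'][:3,3]
    return o,d@Rm
def plane(c,px,z):
    o,d=ray(c,px); return o+d*((z-o[2])/d[:,2])[:,None]
def proj(c,P):
    V=c['view']; r,_=cv2.Rodrigues(V[:3,:3]); return cv2.projectPoints(np.array(P,float).reshape(-1,1,3),r,V[:3,3],K(c),np.array(c['dist']))[0].reshape(-1,2)
def blobs(m,amin=20):
    n,l,s,ce=cv2.connectedComponentsWithStats(m.astype(np.uint8))
    return [(tuple(np.round(ce[i],1)),tuple(s[i])) for i in range(1,n) if s[i][4]>=amin],l
def snap(n,tag):
    c=viewer.calibration(n); im=viewer.get_image(n); cv2.imwrite(f"pics/{n}{tag}.png",im[:,:,::-1]); return c,im
def goal(p,ang=None):
    """tool shift (cm) and rotvec from the measured pose to TCP p, pointing down, tool x at world angle ang"""
    s=env.state(); q=R.from_quat(s['eef_rot']); M=q.as_matrix()
    out=M.T@(np.array(p)-s['ee_pos'])*100
    rv=None
    if ang is not None:
        x=np.array([np.cos(ang),np.sin(ang),0]); 
        if x@M[:,0]<0: x=-x
        y=np.array([0,0,-1.]); G=np.c_[x,y,np.cross(x,y)]
        rv=R.from_matrix(M.T@G).as_rotvec()
    return out,rv
E
python3 - <<'E'
from h import *
top=cv2.imread('pics/top0.png'); side=cv2.imread('pics/side0.png')
for n,im in(('top',top),('side',side)):
    hsv=cv2.cvtColor(im,cv2.COLOR_BGR2HSV)
    for (x,y) in ((222,205),(308,236),(436,218),(394,224),(153,216),(309,165),(304,130),(474,215)) if n=='top' else ((310,306),(349,234),(340,160),(320,377),(275,232)):
        print(n,x,y,hsv[y,x])
z=np.hstack([cv2.resize(top[110:260,270:500],None,fx=3.3,fy=3.3,interpolation=cv2.INTER_CUBIC)])
cv2.imwrite('pics/z0.png',z)
s=env.state();print(R.from_quat(s['eef_rot']).as_matrix())
E
```

```text
top 222 205 [ 14 136 173]
top 308 236 [101  52 167]
top 436 218 [ 19 178 102]
top 394 224 [ 90  11 113]
top 153 216 [11 54 66]
top 309 165 [120   2 132]
top 304 130 [ 90   2 129]
top 474 215 [139 182 118]
side 310 306 [ 15 118 119]
side 349 234 [ 98  49 130]
side 340 160 [ 20 153 105]
side 320 377 [ 8 62 33]
side 275 232 [150   3  76]
[[ 0.3437 -0.0004  0.9391]
 [-0.9391  0.001   0.3437]
 [-0.0011 -1.     -0.0001]]
```

View pics/z0.png

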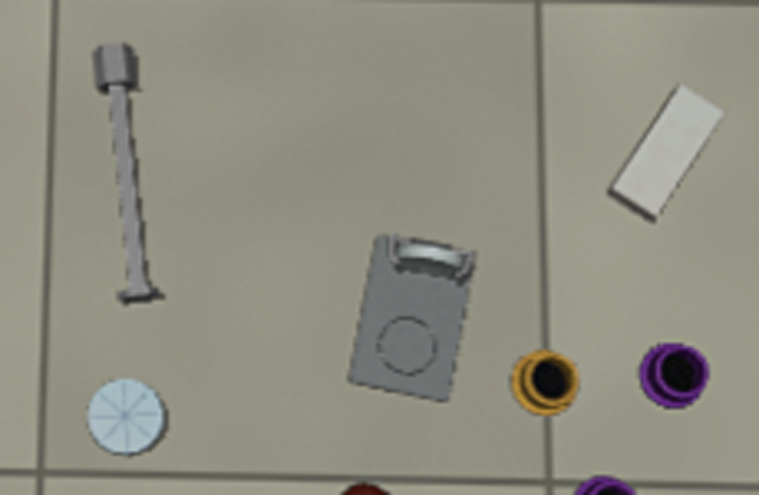

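```bash
python3 - <<'E'
from h import *
ct=viewer.calibration('top'); cs=viewer.calibration('side')
for n,c in(('top',ct),('side',cs)):
    im=cv2.imread(f'pics/{n}0.png');hsv=cv2.cvtColor(im,cv2.COLOR_BGR2HSV);H,S,V=[hsv[...,i].astype(int) for i in range(3)]
    mk={'pad':((H<20)&(S>80)&(V>70),.004),'lap':((H>88)&(H<112)&(S>28),.018),'mount':((H>12)&(H<28)&(S>110),.013),'lens':((S>20)&(V<85)&(V>10),.009)}
    for k,(m,z) in mk.items():
        for b,s in blobs(m,40)[0]:
            P=plane(c,b,z)[0]
            if 0.3<P[0]<.8 and abs(P[1])<.5: print(n,k,b,s,P)
print('stand circ',plane(ct,(393.3,214.8),.008))
# circle ideal via ray on several pts
f=lambda x,y:(270+x/3.3,110+y/3.3)
for nm,p,z in (('stand TL',f(376,235),.008),('TR',f(476,252),.008),('BR',f(450,402),.008),('BL',f(349,382),.008),('head end',f(115,45),.024),('head base',f(119,88),.02),('collar',f(141,294),.02)):
    print(nm,plane(ct,p,z)[0])
E
```

```text
top pad (np.float64(145.1), np.float64(151.6)) (np.int32(131), np.int32(143), np.int32(29), np.int32(19), np.int32(221)) [0.6323 0.4008 0.004 ]
top pad (np.float64(221.7), np.float64(204.2)) (np.int32(205), np.int32(188), np.int32(34), np.int32(33), np.int32(881)) [0.5023 0.2025 0.004 ]
top pad (np.float64(431.0), np.float64(219.7)) (np.int32(425), np.int32(216), np.int32(15), np.int32(11), np.int32(49)) [ 0.4742 -0.3176  0.004 ]
top pad (np.float64(380.0), np.float64(265.9)) (np.int32(373), np.int32(259), np.int32(15), np.int32(15), np.int32(175)) [ 0.3578 -0.1908  0.004 ]
top lap (np.float64(307.8), np.float64(235.8)) (np.int32(297), np.int32(225), np.int32(22), np.int32(23), np.int32(391)) [ 0.4263 -0.0132  0.018 ]
top mount (np.float64(145.0), np.float64(151.7)) (np.int32(131), np.int32(143), np.int32(28), np.int32(19), np.int32(193)) [0.6295 0.3977 0.013 ]
top mount (np.float64(221.8), np.float64(204.3)) (np.int32(206), np.int32(188), np.int32(33), np.int32(33), np.int32(844)) [0.5005 0.2005 0.013 ]
top mount (np.float64(434.2), np.float64(225.7)) (np.int32(425), np.int32(216), 
[... 3296 characters left out ...]
]
side lens (np.float64(150.6), np.float64(353.3)) (np.int32(142), np.int32(345), np.int32(18), np.int32(18), np.int32(240)) [0.7991 0.3446 0.009 ]
side lens (np.float64(319.8), np.float64(376.2)) (np.int32(310), np.int32(366), np.int32(20), np.int32(21), np.int32(318)) [0.4726 0.3688 0.009 ]
side lens (np.float64(140.2), np.float64(391.3)) (np.int32(132), np.int32(384), np.int32(17), np.int32(12), np.int32(46)) [0.7923 0.4235 0.009 ]
stand circ [[ 0.4839 -0.2236  0.008 ]]
stand TL [ 0.5687 -0.2007  0.008 ]
TR [ 0.5571 -0.2765  0.008 ]
BR [ 0.4422 -0.2554  0.008 ]
BL [ 0.4557 -0.1801  0.008 ]
head end [0.7094 0.0009 0.024 ]
head base [ 0.6766 -0.0029  0.02  ]
collar [ 0.517  -0.0232  0.02  ]
```

```bash
python3 - <<'E'
from h import *
c=viewer.calibration('wrist'); s=env.state(); M=R.from_quat(s['eef_rot']).as_matrix()
Rm=c['view'][:3,:3]; o=-Rm.T@c['view'][:3,3]
print('cam in tool',M.T@(o-s['ee_pos']),'look',M.T@Rm[2],'camx',M.T@Rm[0])
print(proj(c,s['ee_pos']), proj(c,s['ee_pos']+[0,0,-.1]), proj(c,s['ee_pos']+[0,0,-.2]))
print(goal([.4275,-.010,.22],-np.pi/2))
E
```

```text
cam in tool [-0.0003 -0.1626  0.0724] look [-0.0003  0.9649 -0.2626] camx [ 1.      0.0003 -0.0002]
[[314.0918 255.5091]] [[314.0352 201.2888]] [[314.0084 175.4483]]
(array([-46.8415,   0.2403,  39.8046]), array([ 0.0003,  0.3508, -0.001 ]))
```

Call:
send_rows([
  [[-3.9,0,3.3,0,0,0,100],[-3.9,0,3.3,0,0,0,100],[-3.9,0,3.3,0,0,0,100],[-3.9,0,3.3,0,0,0,100],[-3.9,0,3.3,0,0,0,100],[-3.9,0,3.3,0,0,0,100],[-3.9,0,3.3,0,0,0,100],[-3.9,0,3.3,0,0,0,100],[-3.9,0,3.3,0,0,0,100],[-3.9,0,3.3,0,0,0,100],[-3.9,0,3.3,0,0,0,100],[-3.9,0,3.3,0,0,0,100]],
])

```text
clock: 1.65
ee_pos: [0.4261, -0.0098, 0.2226]
eef_rot: [0.58, -0.405, 0.405, -0.579]
ft_force: [1.5, 0.4, 0.0]
gripper_width: 0.0873
```

Call:
send_rows([
  [[0,0,0,0,0.175,0,100],[0,0,0,0,0.175,0,100],[0,0,0,0,0,0,100]],
])

```text
clock: 2.02
ee_pos: [0.4257, -0.0114, 0.2224]
eef_rot: [0.501, -0.5, 0.499, -0.5]
ft_force: [-0.3, -0.2, 0.6]
gripper_width: 0.0867
```

```bash
python3 - <<'E'
from h import *
s=env.state(); print(s['ee_pos'],s['joint_positions'])
print(R.from_quat(s['eef_rot']).as_matrix())
c,im=snap('wrist',1); print(goal([.4275,-.010,.22],-np.pi/2))
E
```

```text
[ 0.4257 -0.0114  0.2224] [ 0.691  -0.0949 -0.7153  1.9157 -0.0644  1.2984 -1.5736]
[[ 0.0019 -0.0003  1.    ]
 [-1.     -0.0001  0.0019]
 [ 0.0001 -1.     -0.0003]]
(array([-0.1461,  0.2446,  0.176 ]), array([0.0001, 0.0045, 0.0001]))
```

View pics/wrist1.png

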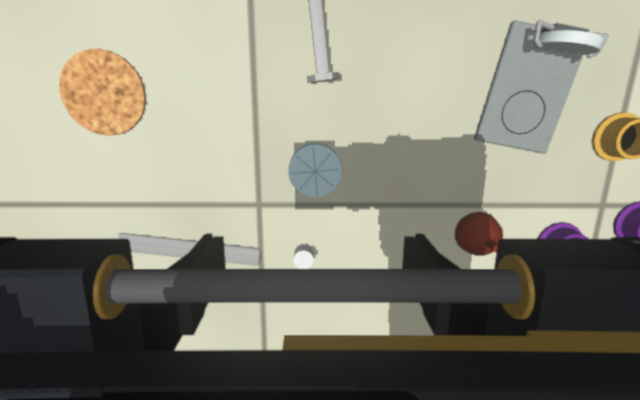

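```bash
cat >> h.py <<'E'
def find(c,im,name,z,amin=60,show=True):
    hsv=cv2.cvtColor(im,cv2.COLOR_RGB2HSV);H,S,V=[hsv[...,i].astype(int) for i in range(3)]
    m={'pad':(H<20)&(S>90)&(V>100),'lap':(H>88)&(H<112)&(S>28),'mount':(H>12)&(H<28)&(S>130),'lens':(V<85)}[name]
    m=cv2.morphologyEx(m.astype(np.uint8),cv2.MORPH_OPEN,np.ones((3,3)))
    cs,_=cv2.findContours(m,cv2.RETR_EXTERNAL,cv2.CHAIN_APPROX_NONE); out=[]
    for k in cs:
        if cv2.contourArea(k)<amin: continue
        P=plane(c,k.reshape(-1,2),z); (x,y),r=cv2.minEnclosingCircle((P[:,:2]*1000).astype(np.float32))
        A=np.c_[2*P[:,:2],np.ones(len(P))]; s=np.linalg.lstsq(A,(P[:,:2]**2).sum(1),rcond=None)[0]
        rr=np.sqrt(s[2]+s[0]**2+s[1]**2)
        out.append((s[:2],rr)); 
        if show: print(name,'fit',s[:2],'r %.4f'%rr,'minc %.4f %.4f %.4f'%(x/1e3,y/1e3,r/1e3),'px',k.reshape(-1,2).mean(0))
    return out
E
python3 - <<'E'
from h import *
c=viewer.calibration('wrist'); im=cv2.imread('pics/wrist1.png')[:,:,::-1].copy()
for n,z in(('pad',.004),('lap',.018)): find(c,im,n,z)
print(plane(c,(523,112),.008),plane(c,[(319,82)],.014))
E
```

```text
pad fit [ 0.3602 -0.213 ] r 0.0092 minc 0.3603 -0.2124 0.0133 px [493.9796 229.8776]
pad fit [0.5053 0.2025] r 0.0411 minc 0.5054 0.2025 0.0419 px [101.8299  91.6639]
lap fit [ 0.4302 -0.0124] r 0.0267 minc 0.4301 -0.0124 0.0276 px [314.8503 169.7211]
[[ 0.4887 -0.2228  0.008 ]] [[ 0.5172 -0.016   0.014 ]]
```

Call:
send_rows([
  [[0.05,5,0.4,0,0,0,100],[0,5,0,0,0,0,100],[0,5,0,0,0,0,100],[0,3,0,0,0,0,100],[0,2,0,0,0,0,100],[0,1.5,0,0,0,0,100],[0,0,0,0,0,0,100]],
])

```text
clock: 2.95
ee_pos: [0.4293, -0.0118, 0.007]
eef_rot: [0.501, -0.5, 0.499, -0.5]
ft_force: [-0.0, -1.2, 0.7]
gripper_width: 0.0873
```

```bash
python3 - <<'E'
from h import *
s=env.state(); print(s['ee_pos'])
snap('wrist',2)
E
```

```text
[ 0.4293 -0.0118  0.007 ]
```

View pics/wrist2.png

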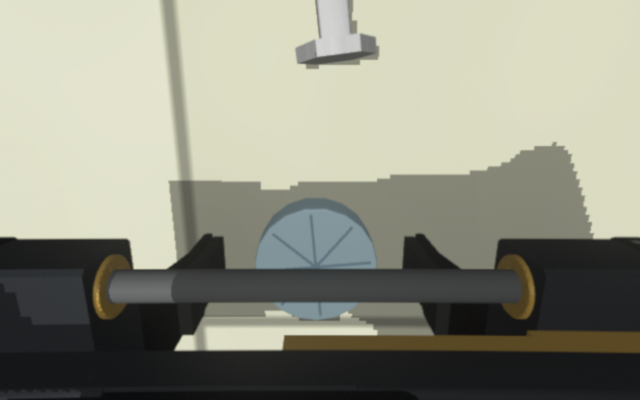

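```bash
python3 - <<'E'
from h import *
c=viewer.calibration('wrist'); 
print(plane(c,(316.5,264.5),.020), proj(c,[env.state()['ee_pos'][0],env.state()['ee_pos'][1],.02]))
E
```

```text
[[ 0.4308 -0.0127  0.02  ]] [[314.635  266.3931]]
```

Call:
send_rows([
  [[0,0.2,0,0,0,0,60],[0,0,0,0,0,0,50],[0,0,0,0,0,0,50],[0,0,0,0,0,0,50],[0,0,0,0,0,0,50],[0,0,0,0,0,0,50],[0,0,0,0,0,0,50],[0,0,0,0,0,0,50]],
])

```text
clock: 4.0
ee_pos: [0.43, -0.012, 0.0057]
eef_rot: [0.5, -0.5, 0.5, -0.5]
ft_force: [-1.7, -0.9, 6.2]
gripper_width: 0.0551
```

Call:
send_rows([
  [[0,-2,0,0,0,0,50],[0,-4,0,0,0,0,50],[0,-4,0,0,0,0,50],[-3.5,0,1,0,0,0,50],[-4,0,1.4,0,0,0,50],[-4,0,1.4,0,0,0,50],[-4,0,1.4,0,0,0,50],[-4,0,1.4,0,0,0,50],[-2,0,0.8,0,0,0,50],[0,0,0,0,0,0,50],[0,0,0,0,0,0,50]],
])

```text
clock: 5.38
ee_pos: [0.5033, 0.2023, 0.105]
eef_rot: [0.501, -0.5, 0.5, -0.5]
ft_force: [0.7, -0.6, -1.5]
gripper_width: 0.0551
```

```bash
python3 - <<'E'
from h import *
s=env.state(); print(s['ee_pos'],s['ft_force'],s['gripper_width'])
c,im=snap('wrist',3)
c2,im2=snap('side',3)
E
```

```text
[0.5033 0.2023 0.105 ] [ 0.6763 -0.6103 -1.5231] 0.055113416376767026
```

View pics/wrist3.png

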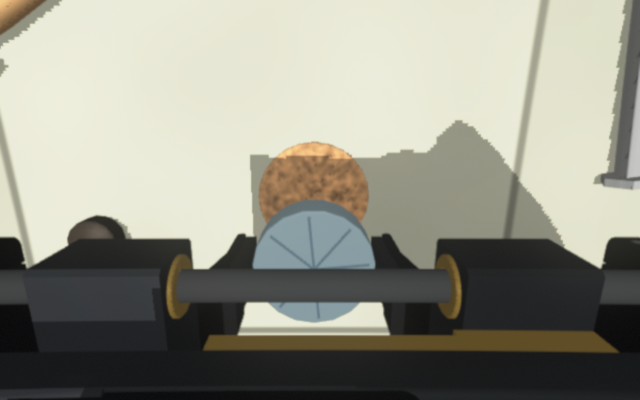

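View pics/side3.png

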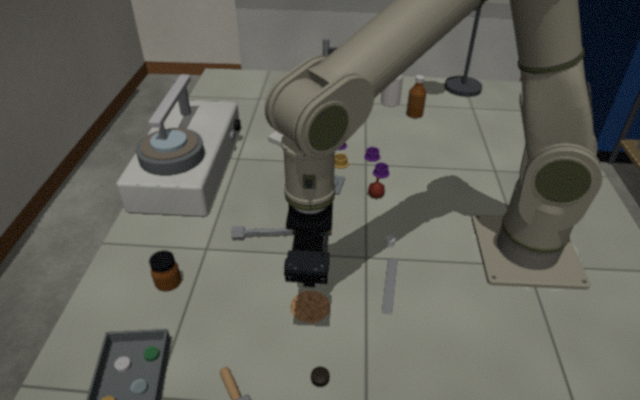

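```bash
python3 - <<'E'
from h import *
c=viewer.calibration('wrist'); 
print('lap',plane(c,(314.5,264),.1195))
P=plane(c,[(259,190),(369,190),(314,142)],.004); print(P)
im=cv2.imread('pics/wrist3.png')[:,:,::-1].copy()
hsv=cv2.cvtColor(im,cv2.COLOR_RGB2HSV);H,S,V=[hsv[...,i].astype(int) for i in range(3)]
m=((H<22)&(S>75)&(V>50)).astype(np.uint8); m[:,:200]=0;m[:,420:]=0;m[215:]=0
ys=range(145,200,5); pts=[]
for y in ys:
    x=np.where(m[y])[0]; pts+=[(x[0],y),(x[-1],y)]
P=plane(c,pts,.004)[:,:2]
A=np.c_[2*P,np.ones(len(P))]; s=np.linalg.lstsq(A,(P**2).sum(1),rcond=None)[0]; print('pad',s[:2],np.sqrt(s[2]+s[0]**2+s[1]**2))
E
```

```text
lap [[0.5056 0.202  0.1195]]
[[0.512  0.2436 0.004 ]
 [0.5119 0.1603 0.004 ]
 [0.548  0.2019 0.004 ]]
pad [0.5066 0.2026] 0.04115850056035083
```

Call:
send_rows([
  [[-0.05,3.5,0.1,0,0,0,50],[0,3.5,0,0,0,0,50],[0,1.5,0,0,0,0,50],[0,0.5,0,0,0,0,50],[0,0.2,0,0,0,0,50],[0,0,0,0,0,0,50],[0,0,0,0,0,0,50]],
])

```text
clock: 6.35
ee_pos: [0.5051, 0.2038, 0.0142]
eef_rot: [-0.5, 0.5, -0.5, 0.5]
ft_force: [-0.3, -0.7, -2.0]
gripper_width: 0.0553
```

Call:
send_rows([
  [[0,0.1,0,0,0,0,50],[0,0,0,0,0,0,50]],
])

```text
clock: 6.6
ee_pos: [0.5047, 0.2037, 0.0126]
eef_rot: [-0.5, 0.5, -0.5, 0.5]
ft_force: [0.3, -0.9, -1.4]
gripper_width: 0.0552
```

Call:
send_rows([
  [[0,0.1,0,0,0,0,50],[0,0,0,0,0,0,50]],
])

```text
clock: 6.85
ee_pos: [0.5046, 0.2036, 0.0114]
eef_rot: [0.5, -0.5, 0.5, -0.5]
ft_force: [0.0, 0.0, -1.6]
gripper_width: 0.0551
```

Call:
send_rows([
  [[0,0.1,0,0,0,0,50],[0,0,0,0,0,0,50]],
])

```text
clock: 7.1
ee_pos: [0.5046, 0.2036, 0.0104]
eef_rot: [0.5, -0.5, 0.5, -0.5]
ft_force: [-0.3, -0.6, -0.6]
gripper_width: 0.0551
```

Call:
send_rows([
  [[0,0.1,0,0,0,0,50],[0,0,0,0,0,0,50]],
])

```text
clock: 7.35
ee_pos: [0.5048, 0.2037, 0.0098]
eef_rot: [-0.5, 0.5, -0.5, 0.5]
ft_force: [-0.6, -1.3, 2.8]
gripper_width: 0.0551
```

Call:
send_rows([
  [[0,0,0,0,0,0,70],[0,0,0,0,0,0,80],[0,0,0,0,0,0,80],[0,-2,0,0,0,0,80],[0,-5,0,0,0,0,80],[0,-5,0,0,0,0,80],[0,0,0,0,0,0,80]],
])

```text
clock: 8.22
ee_pos: [0.5068, 0.2051, 0.1346]
eef_rot: [-0.498, 0.498, -0.501, 0.503]
ft_force: [0.2, -0.1, -0.7]
gripper_width: 0.0695
```

```bash
python3 - <<'E'
from h import *
s=env.state(); print(s['ee_pos'],s['gripper_width'])
c,im=snap('wrist',4)
find(c,im,'pad',.004); find(c,im,'lap',.022)
print(goal([.460,-.323,.13],-np.pi/2))
E
```

```text
[0.5068 0.2051 0.1346] 0.06949803638644148
pad fit [0.5061 0.2029] r 0.0409 minc 0.5060 0.2028 0.0415 px [317.1905 191.7289]
pad fit [0.6311 0.4052] r 0.0261 minc 0.6333 0.4053 0.0390 px [44.0197 25.4975]
lap fit [0.505  0.2042] r 0.0271 minc 0.5051 0.2043 0.0279 px [315.5104 199.3281]
(array([52.7167,  0.1667, -4.619 ]), array([-0.0043,  0.0008, -0.0006]))
```

View pics/wrist4.png

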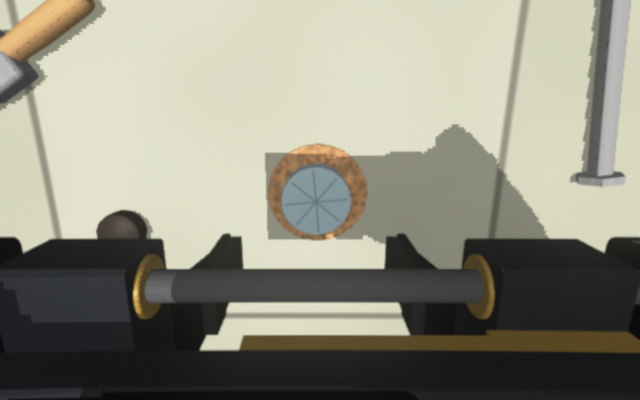

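Call:
send_rows([
  [[4.7,-3,-0.4,0,0,0,85],[4.8,-3,-0.4,0,0,0,85],[4.8,0,-0.4,0,0,0,85],[4.8,0,-0.4,0,0,0,85],[4.8,0,-0.4,0,0,0,85],[4.8,0,-0.4,0,0,0,85],[4.8,0,-0.4,0,0,0,85],[4.8,0,-0.4,0,0,0,85],[4.8,0,-0.4,0,0,0,85],[4.8,0,-0.5,0,0,0,85],[4.8,0,-0.5,0,0,0,85],[0,0,0,0,0,0,85]],
])

```text
clock: 9.78
ee_pos: [0.4569, -0.3271, 0.1881]
eef_rot: [-0.499, 0.502, -0.501, 0.498]
ft_force: [0.2, 0.2, 0.2]
gripper_width: 0.0736
```

```bash
python3 - <<'E'
from h import *
s=env.state(); print(s['ee_pos'],s['joint_positions'])
c,im=snap('wrist',5)
find(c,im,'mount',.005)
print(goal([.460,-.323,.13],-np.pi/2))
E
```

```text
[ 0.4569 -0.3271  0.1881] [ 1.0161  0.2662 -0.5581  1.6528  0.1469  1.2668 -1.1467]
mount fit [ 0.2595 -0.4849] r 0.1205 minc 0.2624 -0.4835 0.2001 px [458.801  342.0759]
mount fit [ 0.3345 -0.5088] r 0.0252 minc 0.3365 -0.5156 0.0369 px [493.5166 289.6887]
mount fit [ 0.3363 -0.1438] r 0.0255 minc 0.3384 -0.1358 0.0370 px [133.1329 289.3987]
mount fit [ 0.4628 -0.3258] r 0.0233 minc 0.4627 -0.3257 0.0241 px [312.7926 171.5852]
(array([-0.1344,  5.8394,  0.2104]), array([ 0.0015, -0.0021, -0.0015]))
```

View pics/wrist5.png

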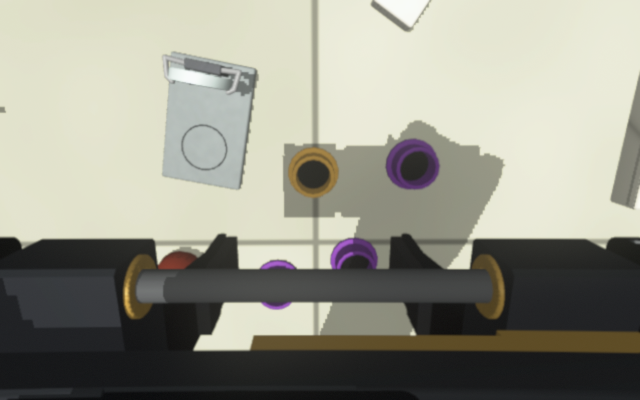

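Call:
send_rows([
  [[-0.15,4,0.55,0,0,0,62],[0,4,0,0,0,0,62],[0,4,0,0,0,0,62],[0,0,0,0,0,0,62],[0,0,0,0,0,0,62]],
])

```text
clock: 10.45
ee_pos: [0.4656, -0.3214, 0.0711]
eef_rot: [-0.5, 0.499, -0.5, 0.501]
ft_force: [0.7, -0.2, 0.7]
gripper_width: 0.0538
```

```bash
python3 - <<'E'
from h import *
c0=viewer.calibration('wrist')
s=env.state(); print(s['ee_pos'],s['gripper_width'])
c,im=snap('wrist',6)
find(c,im,'mount',.005)
E
```

```text
[ 0.4656 -0.3214  0.0711] 0.0537648179605404
mount fit [ 0.3419 -0.3881] r 0.0918 minc 0.3617 -0.3887 0.1508 px [405.932  341.9475]
mount fit [ 0.4103 -0.2319] r 0.0167 minc 0.4112 -0.2259 0.0241 px [176.482  289.4173]
mount fit [ 0.4113 -0.4074] r 0.0185 minc 0.4122 -0.4141 0.0252 px [448.5987 286.4777]
mount fit [ 0.4612 -0.326 ] r 0.0249 minc 0.4608 -0.3262 0.0266 px [321.1366 219.6829]
```

View pics/wrist6.png

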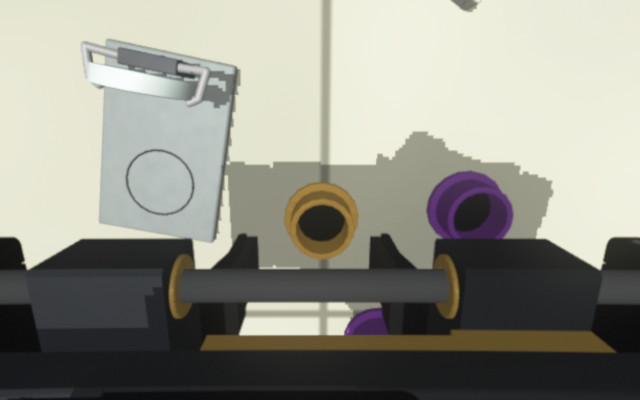

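Call:
send_rows([
  [[0.45,1,-0.4,0,0,0,62],[0,2.5,0,0,0,0,62],[0,1.7,0,0,0,0,62],[0,0,0,0,0,0,62],[0,0,0,0,0,0,62]],
])

```text
clock: 11.12
ee_pos: [0.4611, -0.3266, 0.0182]
eef_rot: [-0.5, 0.499, -0.5, 0.5]
ft_force: [-0.0, -0.2, -0.1]
gripper_width: 0.0541
```

```bash
python3 - <<'E'
from h import *
s=env.state(); print(s['ee_pos'],s['gripper_width'],s['ft_force'])
c,im=snap('wrist',7)
find(c,im,'mount',.026)
E
```

```text
[ 0.4611 -0.3266  0.0182] 0.05408190525367724 [-0.0189 -0.2309 -0.118 ]
mount fit [ 0.4004 -0.3713] r 0.0623 minc 0.4140 -0.3719 0.1021 px [405.6853 341.9511]
mount fit [ 0.4473 -0.2678] r 0.0125 minc 0.4479 -0.2630 0.0170 px [178.5935 286.6194]
mount fit [ 0.4475 -0.3843] r 0.0126 minc 0.4482 -0.3895 0.0171 px [448.1783 286.2739]
mount fit [ 0.4728 -0.3259] r 0.0182 minc 0.4708 -0.3259 0.0224 px [313.1618 236.0912]
```

View pics/wrist7.png

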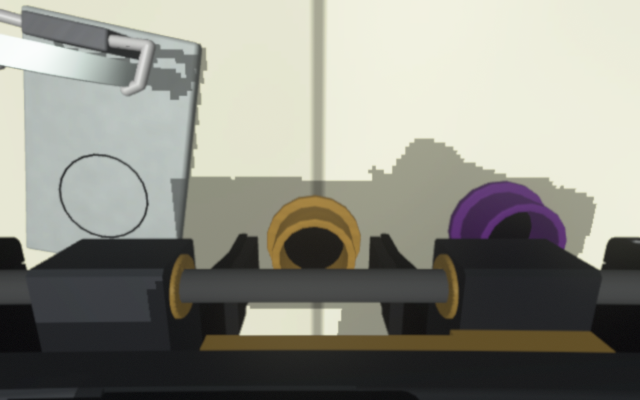

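```bash
python3 - <<'E'
from h import *
c=viewer.calibration('wrist')
print('rim outer far edge',plane(c,[(314,220),(314,228)],.026)-[.02,0,0],plane(c,[(314,228)],.026)-[.016,0,0], 'flange far',plane(c,[(314,197)],.005)-[.025,0,0])
E
```

```text
rim outer far edge [[ 0.4619 -0.3263  0.026 ]
 [ 0.458  -0.3263  0.026 ]] [[ 0.462  -0.3263  0.026 ]] flange far [[ 0.4622 -0.3264  0.005 ]]
```

Call:
send_rows([
  [[0,0.5,0,0,0,0,62],[0,0.4,0,0,0,0,62],[0,0,0,0,0,0,62],[0,0,0,0,0,0,62]],
])

```text
clock: 11.68
ee_pos: [0.4607, -0.3263, 0.0086]
eef_rot: [-0.5, 0.5, -0.5, 0.5]
ft_force: [-0.2, -0.3, -0.5]
gripper_width: 0.0538
```

Call:
send_rows([
  [[0,0,0.1,0,0,0,50],[0,0,0,0,0,0,40],[0,0,0,0,0,0,35],[0,0,0,0,0,0,35],[0,0,0,0,0,0,35],[0,0,0,0,0,0,35],[0,0,0,0,0,0,35]],
])

```text
clock: 12.55
ee_pos: [0.4616, -0.3264, 0.0086]
eef_rot: [0.5, -0.5, 0.5, -0.5]
ft_force: [1.9, 0.1, -1.2]
gripper_width: 0.0457
```

Call:
send_rows([
  [[0,0,0,0,0,0,35],[0,0,0,0,0,0,35],[0,0,0,0,0,0,35]],
])

```text
clock: 12.92
ee_pos: [0.4616, -0.3264, 0.0086]
eef_rot: [0.5, -0.5, 0.5, -0.5]
ft_force: [-0.7, -1.0, -0.9]
gripper_width: 0.0457
```

```bash
python3 - <<'E'
from h import *
s=env.state(); print(s['ee_pos'],s['gripper_width'],s['ft_force'])
c,im=snap('wrist',8)
E
```

```text
[ 0.4616 -0.3264  0.0086] 0.04570272044137162 [-0.7334 -0.975  -0.8807]
```

View pics/wrist8.png

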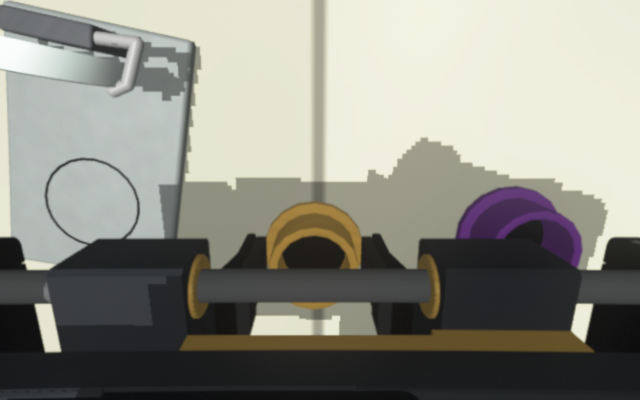

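```bash
python3 - <<'E'
from h import *
c=viewer.calibration('wrist');s=env.state()
for z in (.006,.0086,.018,.026,.0273,.04):
  for w in (.02,.0228,.025): print(z,w,proj(c,[[.4616,-.3264+w,z],[.4616,-.3264-w,z]]).ravel())
im=cv2.imread('pics/wrist8.png'); cv2.imwrite('pics/z8.png',cv2.resize(im[180:340,210:410],None,fx=4,fy=3.7,interpolation=cv2.INTER_CUBIC))
E
```

```text
0.006 0.02 [274.4084 253.1483 354.8571 253.2018]
0.006 0.0228 [268.7729 253.1496 360.4932 253.2106]
0.006 0.025 [264.3438 253.1511 364.9227 253.218 ]
0.0086 0.02 [273.8486 255.3019 355.4498 255.3562]
0.0086 0.0228 [268.1323 255.3035 361.1668 255.3654]
0.0086 0.025 [263.6396 255.3052 365.6599 255.3732]
0.018 0.02 [271.683  263.632  357.743  263.6897]
0.018 0.0228 [265.6538 263.6349 363.7729 263.7007]
0.018 0.025 [260.9151 263.6379 368.5121 263.71  ]
0.026 0.02 [269.6433 271.4755 359.9029 271.5364]
0.026 0.0228 [263.3194 271.4798 366.2276 271.5492]
0.026 0.025 [258.3489 271.4839 371.1987 271.5601]
0.0273 0.02 [269.2928 272.8231 360.2741 272.8845]
0.0273 0.0228 [262.9182 272.8276 366.6495 272.8977]
0.0273 0.025 [257.9079 272.832  371.6605 272.9089]
0.04 0.02 [265.5464 287.222  364.2413 287.2896]
0.04 0.0228 [258.6302 287.2298 371.1585 287.3068]
0.04 0.025 [253.1939 287.237  376.5957 287.3215]
```

View pics/z8.png

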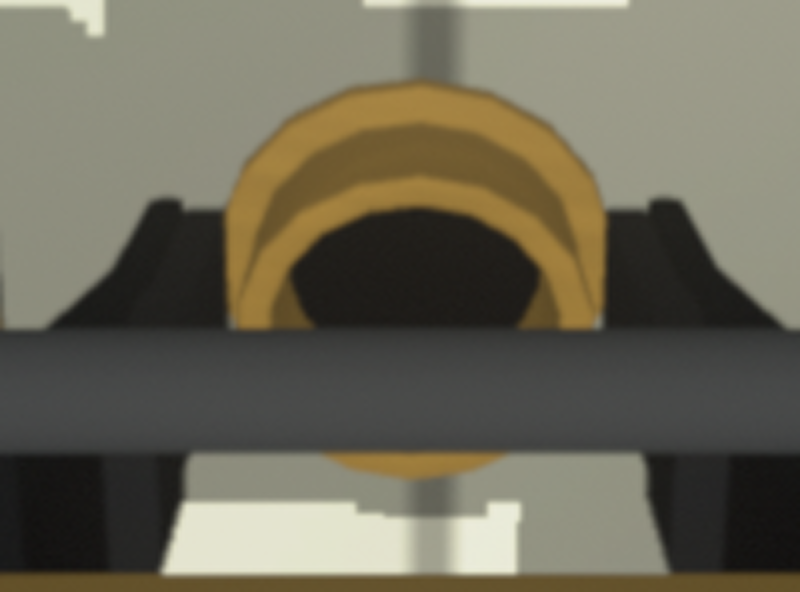

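Call:
send_rows([
  [[0,0,0,0,0,0,60],[0,0,0,0,0,0,60],[0,-0.4,0,0,0,0,60],[0,0,0,0,0,0,40],[0,0,0,0,0,0,35],[0,0,0,0,0,0,35],[0,0,0,0,0,0,35],[0,0,0,0,0,0,35],[0,0,0,0,0,0,35],[0,0,0,0,0,0,35]],
])

```text
clock: 14.22
ee_pos: [0.4618, -0.3265, 0.0127]
eef_rot: [-0.5, 0.5, -0.5, 0.5]
ft_force: [1.3, -0.5, 3.6]
gripper_width: 0.0441
```

```bash
python3 - <<'E'
from h import *
s=env.state(); print(s['ee_pos'],s['gripper_width'],s['ft_force'])
c,im=snap('wrist',9)
cv2.imwrite('pics/z9.png',cv2.resize(im[180:340,210:410,::-1],None,fx=4,fy=3.7,interpolation=cv2.INTER_CUBIC))
E
```

```text
[ 0.4618 -0.3265  0.0127] 0.04413498018289301 [ 1.3039 -0.4678  3.576 ]
```

View pics/z9.png

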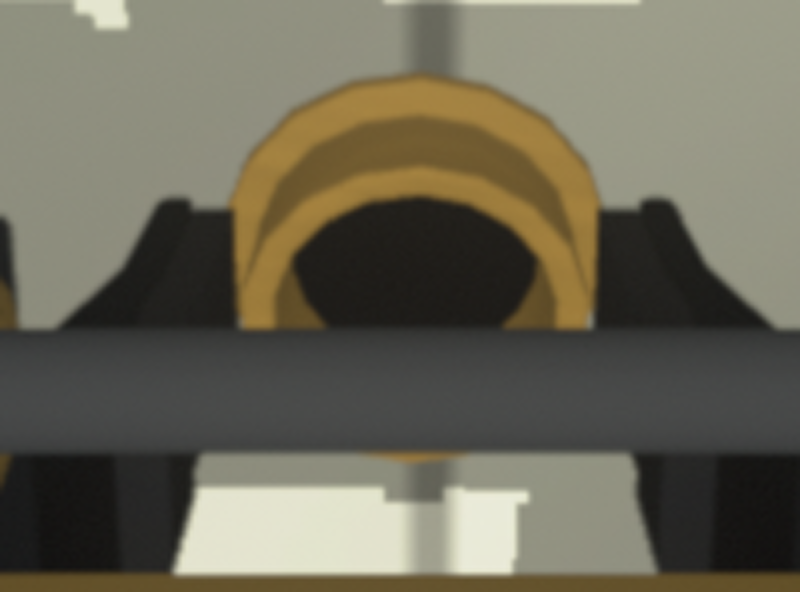

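Call:
send_rows([
  [[0,0,0,0,0,0,60],[0,0,0,0,0,0,60],[0,-0.4,0,0,0,0,60],[0,0,0,0,0,0,40],[0,0,0,0,0,0,35],[0,0,0,0,0,0,35],[0,0,0,0,0,0,35],[0,0,0,0,0,0,35],[0,0,0,0,0,0,35],[0,0,0,0,0,0,35]],
])

```text
clock: 15.52
ee_pos: [0.4616, -0.3263, 0.0165]
eef_rot: [-0.5, 0.5, -0.5, 0.5]
ft_force: [-0.4, -1.0, -1.2]
gripper_width: 0.0417
```

```bash
python3 - <<'E'
from h import *
s=env.state(); print(s['ee_pos'],s['gripper_width'],s['ft_force'])
c,im=snap('wrist',10)
cv2.imwrite('pics/z10.png',cv2.resize(im[180:340,210:410,::-1],None,fx=4,fy=3.7,interpolation=cv2.INTER_CUBIC))
E
```

```text
[ 0.4616 -0.3263  0.0165] 0.041702183564124334 [-0.3802 -0.955  -1.2092]
```

View pics/z10.png

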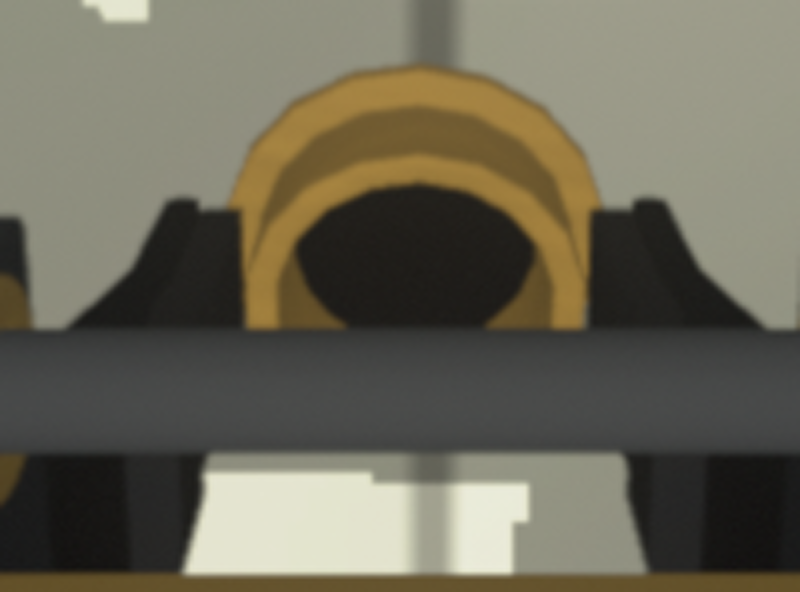

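Call:
send_rows([
  [[0,0,0,0,0,0,60],[0,0,0,0,0,0,60],[0,-0.25,0,0,0,0,60],[0,0,0,0,0,0,40],[0,0,0,0,0,0,35],[0,0,0,0,0,0,35],[0,0,0,0,0,0,35],[0,0,0,0,0,0,35],[0,0,0,0,0,0,35],[0,0,0,0,0,0,35]],
])

```text
clock: 16.82
ee_pos: [0.4616, -0.3263, 0.019]
eef_rot: [0.5, -0.5, 0.5, -0.5]
ft_force: [-0.3, -0.3, -0.2]
gripper_width: 0.0407
```

Call:
send_rows([
  [[0,-0.5,0,0,0,0,35],[0,-1,0,0,0,0,35],[0,-2.5,0,0,0,0,35],[0,-3.5,0,0,0,0,35],[0,0,0,0,0,0,35],[0,0,0,0,0,0,35]],
])

```text
clock: 17.58
ee_pos: [0.4613, -0.3263, 0.0939]
eef_rot: [0.5, -0.5, 0.5, -0.5]
ft_force: [-0.4, 0.3, -1.9]
gripper_width: 0.0404
```

```bash
python3 - <<'E'
from h import *
s=env.state(); print(s['ee_pos'],s['gripper_width'],s['ft_force'])
c,im=snap('wrist',11); snap('side',11)
E
```

```text
[ 0.4613 -0.3263  0.0939] 0.04042402826775961 [-0.3896  0.3437 -1.9336]
```

View pics/wrist11.png

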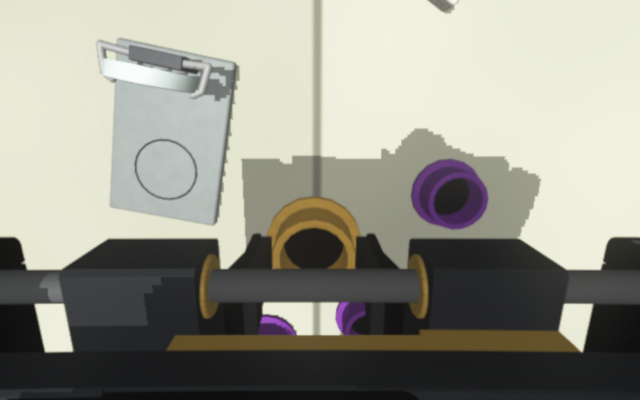

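View pics/side11.png

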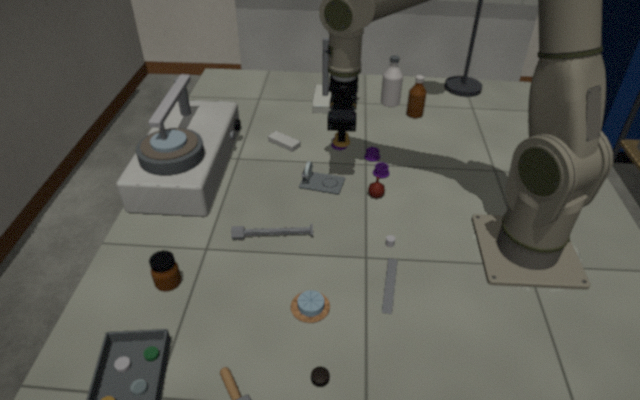

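Call:
send_rows([
  [[-4,-3,0.3,0,0,0,35],[-5,0,0.4,0,0,0,35],[-5,0,0.4,0,0,0,35],[-5,0,0.4,0,0,0,35],[-5,0,0.4,0,0,0,35],[-5,0,0.4,0,0,0,35],[-5,0,0.4,0,0,0,35],[-5,0,0.4,0,0,0,35],[-5,0,0.4,0,0,0,35],[-5,0,0.4,0,0,0,35],[-4,0,0.4,0,0,0,35],[0,0,0,0,0,0,35]],
])

```text
clock: 19.18
ee_pos: [0.5029, 0.2074, 0.1234]
eef_rot: [-0.501, 0.499, -0.498, 0.502]
ft_force: [0.2, 0.1, -1.9]
gripper_width: 0.0408
```

Call:
send_rows([
  [[0,0,0,0,0,0,35]],
])

```text
clock: 19.3
ee_pos: [0.5039, 0.203, 0.1232]
eef_rot: [0.501, -0.5, 0.5, -0.5]
ft_force: [-0.3, -1.1, -0.8]
gripper_width: 0.0409
```

```bash
python3 - <<'E'
from h import *
s=env.state(); print(s['ee_pos'],s['gripper_width'],s['ft_force'])
c,im=snap('wrist',12)
find(c,im,'pad',.004);find(c,im,'lap',.023)
print(goal([.5045,.204,.15],-np.pi/2))
E
```

```text
[0.5039 0.203  0.1232] 0.04091089117444123 [-0.2566 -1.0829 -0.8175]
pad fit [0.5066 0.203 ] r 0.0364 minc 0.5060 0.2028 0.0415 px [313.1994 176.7341]
pad fit [0.6223 0.398 ] r 0.0227 minc 0.6263 0.3996 0.0335 px [31.5057 21.0402]
pad fit [0.637  0.4154] r 0.0054 minc 0.6380 0.4160 0.0081 px [7.0476 6.9286]
lap fit [0.5119 0.2044] r 0.0215 minc 0.5063 0.2043 0.0270 px [312.2896 186.6175]
(array([-0.1555, -2.6607,  0.0396]), array([ 0.001 , -0.0003,  0.001 ]))
```

View pics/wrist12.png

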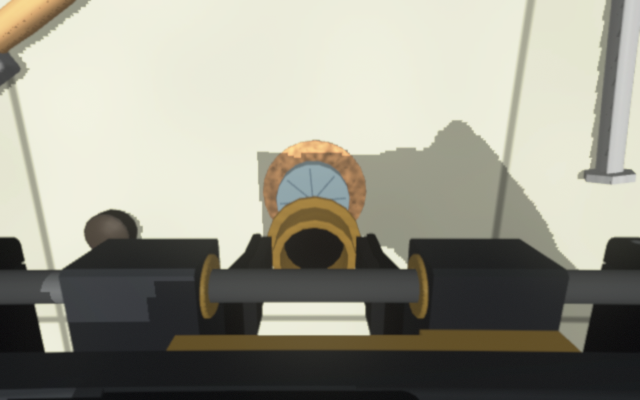

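```bash
python3 - <<'E'
from h import *
c=viewer.calibration('wrist'); b=.1232-.0185
im=cv2.imread('pics/wrist12.png')
g=im[190:240,314].astype(int)
for y in range(0,50): print(y+190,g[y],end=' ')
print()
for y,z,r in((196.5,b+.005,.025),(228,b+.026,.016)): print(plane(c,[(314,y)],z)-[r,0,0])
E
```

```text
190 [171 166 145] 191 [171 167 146] 192 [170 166 145] 193 [170 165 144] 194 [164 160 141] 195 [141 144 134] 196 [ 99 119 125] 197 [ 66 109 131] 198 [ 62 119 149] 199 [ 65 129 163] 200 [ 67 132 166] 201 [ 67 132 166] 202 [ 67 132 166] 203 [ 65 131 165] 204 [ 65 131 165] 205 [ 66 131 164] 206 [ 62 123 155] 207 [ 56 108 135] 208 [ 52  95 119] 209 [ 51  92 114] 210 [ 49  91 113] 211 [ 50  92 114] 212 [ 50  93 115] 213 [ 50  93 115] 214 [ 50  93 115] 215 [ 49  92 114] 216 [ 49  91 113] 217 [ 49  91 113] 218 [ 49  91 113] 219 [ 50  97 122] 220 [ 58 115 144] 221 [ 63 127 161] 222 [ 64 129 163] 223 [ 63 127 159] 224 [ 62 124 157] 225 [ 62 124 156] 226 [ 58 117 148] 227 [ 49  94 118] 228 [35 55 67] 229 [29 35 37] 230 [30 34 36] 231 [29 33 36] 232 [29 33 35] 233 [29 32 35] 234 [30 33 36] 235 [30 34 36] 236 [29 32 35] 237 [28 33 35] 238 [29 33 36] 239 [29 33 35] 
[[0.5053 0.2027 0.1097]]
[[0.5048 0.2027 0.1307]]
```

Call:
send_rows([
  [[-0.1,3,0.05,0,0,0,35],[0,3,0,0,0,0,35],[0,1.2,0,0,0,0,35],[0,0.4,0,0,0,0,35],[0,0,0,0,0,0,35],[0,0,0,0,0,0,35]],
])

```text
clock: 20.1
ee_pos: [0.5053, 0.2049, 0.0489]
eef_rot: [-0.5, 0.5, -0.5, 0.501]
ft_force: [-0.1, 0.1, -1.5]
gripper_width: 0.0408
```

Call:
send_rows([
  [[0,0.1,0,0,0,0,35],[0,0,0,0,0,0,35]],
])

```text
clock: 20.35
ee_pos: [0.5048, 0.2047, 0.0472]
eef_rot: [-0.5, 0.5, -0.5, 0.5]
ft_force: [-0.5, -0.4, -2.2]
gripper_width: 0.0407
```

Call:
send_rows([
  [[0,0.1,0,0,0,0,35],[0,0,0,0,0,0,35]],
])

```text
clock: 20.6
ee_pos: [0.5046, 0.2047, 0.046]
eef_rot: [0.5, -0.5, 0.5, -0.5]
ft_force: [0.4, 0.7, -0.9]
gripper_width: 0.0407
```

Call:
send_rows([
  [[0,0.1,0,0,0,0,35],[0,0.1,0,0,0,0,35],[0,0,0,0,0,0,35]],
])

```text
clock: 20.98
ee_pos: [0.5046, 0.2046, 0.0439]
eef_rot: [0.5, -0.5, 0.5, -0.5]
ft_force: [0.2, -0.1, -1.9]
gripper_width: 0.0406
```

Call:
send_rows([
  [[0,0.1,0,0,0,0,35],[0,0,0,0,0,0,35]],
])

```text
clock: 21.22
ee_pos: [0.5047, 0.2047, 0.0431]
eef_rot: [-0.5, 0.5, -0.5, 0.5]
ft_force: [0.4, 0.4, -0.7]
gripper_width: 0.0405
```

Call:
send_rows([
  [[0,0.1,0,0,0,0,35],[0,0,0,0,0,0,35]],
])

```text
clock: 21.48
ee_pos: [0.5048, 0.2048, 0.0429]
eef_rot: [0.5, -0.5, 0.5, -0.5]
ft_force: [-4.3, -2.1, 10.1]
gripper_width: 0.041
```

```bash
python3 - <<'E'
from h import *
snap('wrist',13); print(env.state()['ft_force'])
E
```

```text
[-3.8302 -2.7492 10.5842]
```

View pics/wrist13.png

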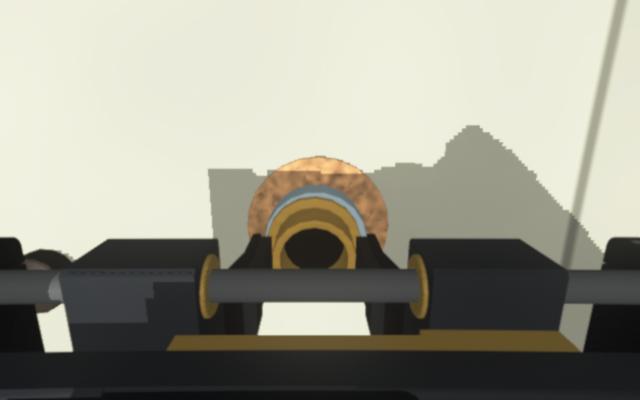

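Call:
send_rows([
  [[0,-0.05,0,0,0,0,50],[0,0,0,0,0,0,65],[0,0,0,0,0,0,65],[0,0,0,0,0,0,65],[0,-2,0,0,0,0,65],[0,-4,0,0,0,0,65],[0,-4,0,0,0,0,65],[0,0,0,0,0,0,65]],
])

```text
clock: 22.52
ee_pos: [0.5064, 0.2059, 0.1468]
eef_rot: [-0.498, 0.499, -0.501, 0.502]
ft_force: [0.2, 0.0, -0.2]
gripper_width: 0.0565
```

```bash
python3 - <<'E'
from h import *
s=env.state(); print(s['ee_pos'],s['gripper_width'])
c,im=snap('wrist',14)
find(c,im,'mount',.029);find(c,im,'lap',.023);find(c,im,'pad',.004)
print(goal([.471,.367,.15],-np.pi/2))
E
```

```text
[0.5064 0.2059 0.1468] 0.05647692768863113
mount fit [0.3449 0.1187] r 0.1102 minc 0.3641 0.1184 0.1845 px [408.7892 342.2703]
mount fit [0.4227 0.3208] r 0.0201 minc 0.4238 0.3283 0.0290 px [170.9485 289.8088]
mount fit [0.4245 0.0959] r 0.0224 minc 0.4256 0.0876 0.0308 px [453.7405 286.0696]
mount fit [0.5047 0.2052] r 0.0240 minc 0.5040 0.2054 0.0257 px [315.3394 197.2545]
lap fit [0.39  0.401] r 0.0060 minc 0.3907 0.4000 0.0083 px [ 96.8    319.8889]
pad fit [0.5061 0.2028] r 0.0407 minc 0.5060 0.2029 0.0414 px [317.3234 187.0037]
pad fit [0.6298 0.4033] r 0.0251 minc 0.6351 0.4052 0.0394 px [59.9774 24.1203]
(array([-16.1885,  -0.5259,  -3.448 ]), array([-0.0035,  0.0007, -0.0006]))
```

View pics/wrist14.png

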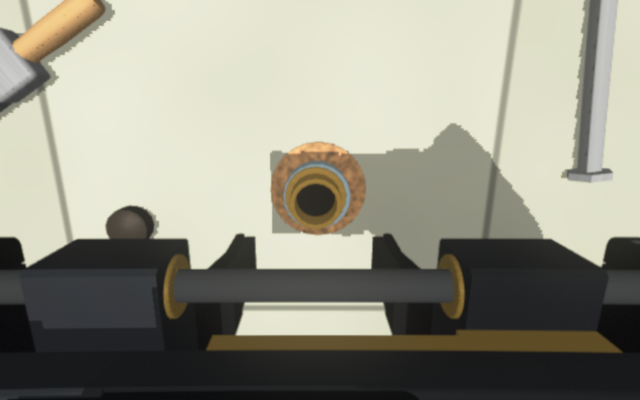

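Call:
send_rows([
  [[-4,0,-0.8,0,0,0,65],[-4,0,-0.9,0,0,0,65],[-4,0,-0.9,0,0,0,65],[-4,0,-0.9,0,0,0,65],[0,0,0,0,0,0,65],[0,0,0,0,0,0,65]],
])

```text
clock: 23.32
ee_pos: [0.4694, 0.3639, 0.1419]
eef_rot: [0.501, -0.5, 0.5, -0.5]
ft_force: [-0.4, -1.1, -0.3]
gripper_width: 0.0568
```

```bash
python3 - <<'E'
from h import *
s=env.state(); print(s['ee_pos'],s['gripper_width'])
c,im=snap('wrist',15)
find(c,im[:235],'lens',.012)
E
```

```text
[0.4694 0.3639 0.1419] 0.056787147969769074
lens fit [0.4745 0.3686] r 0.0156 minc 0.4742 0.3683 0.0181 px [312.0325 185.2468]
lens fit [0.5018 0.1888] r 0.0118 minc 0.5018 0.1888 0.0148 px [530.5233 152.4767]
lens fit [0.5674 0.4642] r 0.0106 minc 0.5682 0.4648 0.0175 px [182.      65.3947]
```

View pics/wrist15.png

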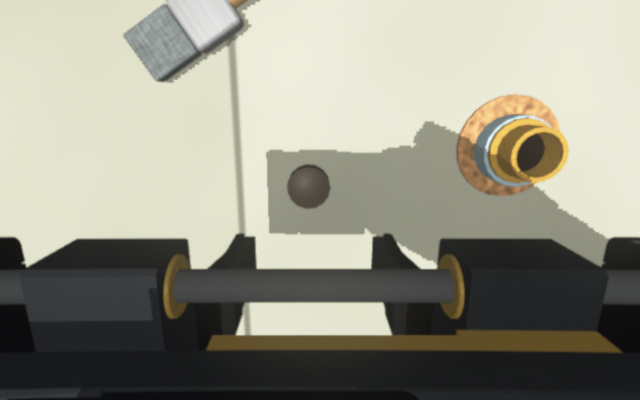

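```bash
python3 - <<'E'
from h import *
c=viewer.calibration('wrist'); print(plane(c,[(308.5,186),(287.5,186),(330,186)],.011)); print(goal([plane(c,[(308.5,186)],.011)[0][0],plane(c,[(308.5,186)],.011)[0][1],.03],-np.pi/2))
E
```

```text
[[0.4745 0.368  0.011 ]
 [0.4745 0.3856 0.011 ]
 [0.4745 0.3499 0.011 ]]
(array([-0.4661, 11.1995,  0.4647]), array([ 0.0005, -0.0002,  0.0012]))
```

Call:
send_rows([
  [[-0.35,4,0.45,0,0,0,62],[0,4,0,0,0,0,60],[0,2.5,0,0,0,0,60],[0,0,0,0,0,0,60],[0,0,0,0,0,0,60]],
])

```text
clock: 24.0
ee_pos: [0.4749, 0.368, 0.0387]
eef_rot: [-0.5, 0.5, -0.5, 0.5]
ft_force: [-0.4, 0.3, 0.6]
gripper_width: 0.0525
```

```bash
python3 - <<'E'
from h import *
s=env.state(); print(s['ee_pos'],s['gripper_width'])
c,im=snap('wrist',16)
E
```

```text
[0.4749 0.368  0.0387] 0.05246237450245163
```

View pics/wrist16.png

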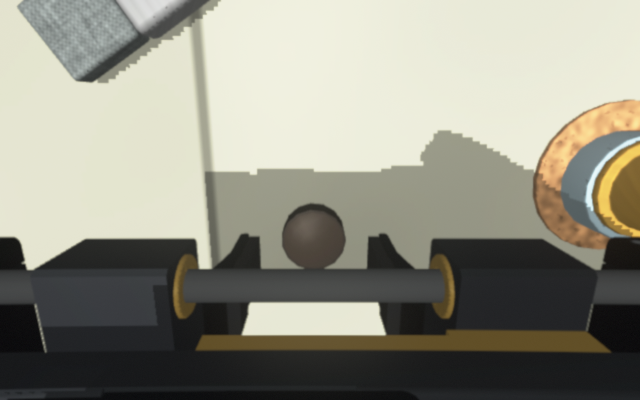

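```bash
python3 - <<'E'
from h import *
c=viewer.calibration('wrist'); print(plane(c,[(313.5,237)],.012),plane(c,[(313.5,204)],.015)-[.018,0,0])
E
```

```text
[[0.4742 0.3689 0.012 ]] [[0.4763 0.3688 0.015 ]]
```

Call:
send_rows([
  [[0,1.5,0,0,0,0,60],[0,1.2,0,0,0,0,60],[0,0.5,0,0,0,0,60],[0,0,0,0,0,0,50],[0,0,0,0,0,0,40],[0,0,0,0,0,0,30],[0,0,0,0,0,0,30],[0,0,0,0,0,0,30],[0,0,0,0,0,0,30],[0,0,0,0,0,0,30]],
])

```text
clock: 25.3
ee_pos: [0.4743, 0.3684, 0.0058]
eef_rot: [-0.5, 0.5, -0.5, 0.5]
ft_force: [-0.1, -0.1, 5.2]
gripper_width: 0.0349
```

Call:
send_rows([
  [[0,-1,0,0,0,0,30],[0,-4,0,0,0,0,30],[0,-5,0,0,0,0,30],[0,-4.5,0,0,0,0,30],[4,0,0,0,0,0,30],[5,0,0,0,0,0,30],[5,0,0,0,0,0,30],[5,0,0,0,0,0,30],[5,0,0,0,0,0,30],[5,0,0,0,0,0,30],[5,0,0,0,0,0,30],[5,0,0,0,0,0,30]],
])

```text
clock: 26.8
ee_pos: [0.474, -0.0234, 0.151]
eef_rot: [-0.5, 0.5, -0.5, 0.5]
ft_force: [0.2, -0.1, -1.2]
gripper_width: 0.0349
```

Call:
send_rows([
  [[5,0,0,0,0,0,30],[5,0,0,0,0,0,30],[5,0,0,0,0,0,30],[4.5,0,0,0,0,0,30],[0,0,0,0,0.18,0,30],[0,0,0,0,0,0,30],[0,0,0,0,0,0,30]],
])

```text
clock: 27.68
ee_pos: [0.4746, -0.216, 0.1507]
eef_rot: [0.455, -0.542, 0.542, -0.455]
ft_force: [-1.0, 0.6, 0.5]
gripper_width: 0.035
```

```bash
python3 - <<'E'
from h import *
s=env.state(); print(s['ee_pos'],s['gripper_width'],s['ft_force'])
c,im=snap('wrist',17)
print(goal([.485,-.223,.1],np.radians(-100.4)))
E
```

```text
[ 0.4746 -0.216   0.1507] 0.034977960067030855 [-0.9881  0.6379  0.472 ]
(array([0.5008, 5.073 , 1.1411]), array([-0.0001,  0.0067, -0.    ]))
```

View pics/wrist17.png

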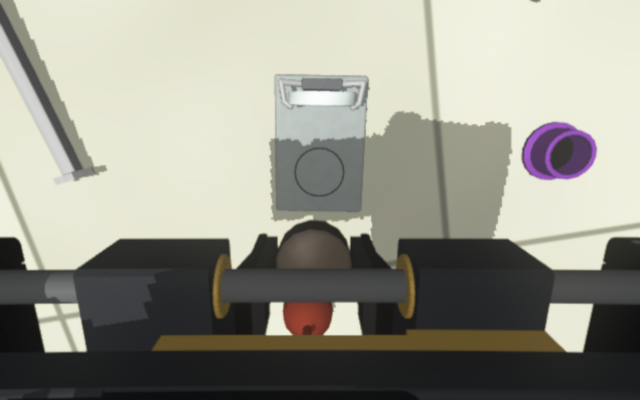

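```bash
python3 - <<'E'
from h import *
c=viewer.calibration('wrist'); s=env.state(); M=R.from_quat(s['eef_rot']).as_matrix()
im=cv2.imread('pics/wrist17.png',0)
cv2.imwrite('pics/z17.png',cv2.resize(im[140:280,260:380],None,fx=5,fy=4.2,interpolation=cv2.INTER_CUBIC))
P=plane(c,[(319.5,148.3),(319.5,196.3),(295,172.5),(344,172.5)],.008); print(P)
C=plane(c,[(319.5,172.4)],.008)[0]
zl=s['ee_pos'][2]-.0058+.015
far=plane(c,[(313,222)],zl)[0]; lens=far-.018*M[:,2]; print(C,lens,plane(c,[(313,259)],zl+.001), M.T@(C-lens)*100, s['ee_pos'])
E
```

```text
[[ 0.508  -0.2265  0.008 ]
 [ 0.4665 -0.2194  0.008 ]
 [ 0.4911 -0.2021  0.008 ]
 [ 0.4838 -0.2438  0.008 ]]
[ 0.4875 -0.223   0.008 ] [ 0.477  -0.2156  0.1599] [[ 0.4773 -0.2157  0.1609]] [ 0.5418 15.1928  1.1678] [ 0.4746 -0.2161  0.1507]
```

View pics/z17.png

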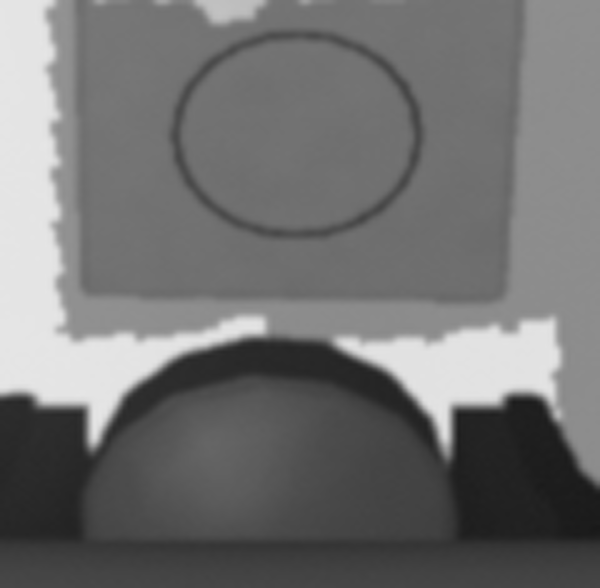

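```bash
python3 - <<'E'
from h import *
c=viewer.calibration('wrist'); s=env.state(); M=R.from_quat(s['eef_rot']).as_matrix()
C=plane(c,[(319.4,172.3)],.008)[0]; b=s['ee_pos'][2]-.0058
for px,z in(((314,220.6),b),((314,229.5),b+.015)):
    L=plane(c,[px],z)[0]-.018*M[:,2]; print(L, M.T@(C-L)*100, M.T@(L-s['ee_pos'])*100)
E
```

```text
[ 0.4726 -0.2153  0.1449] [ 0.4858 13.6929  1.6123] [-0.0397  0.5802 -0.2148]
[ 0.4733 -0.2154  0.1599] [ 0.4879 15.1928  1.5351] [-0.0418 -0.9198 -0.1375]
```

Call:
send_rows([
  [[0.45,3,1.55,0,0,0,30],[0,4,0,0,0,0,30],[0,2,0,0,0,0,30],[0,0,0,0,0,0,30],[0,0,0,0,0,0,30]],
])

```text
clock: 28.35
ee_pos: [0.4897, -0.224, 0.0617]
eef_rot: [0.453, -0.542, 0.543, -0.454]
ft_force: [0.5, 0.5, 0.0]
gripper_width: 0.0347
```

```bash
python3 - <<'E'
from h import *
s=env.state(); print(s['ee_pos'],s['gripper_width'],s['ft_force'])
c,im=snap('wrist',18)
cv2.imwrite('pics/z18.png',cv2.resize(im[140:300,240:400,::-1],None,fx=4.5,fy=3.7,interpolation=cv2.INTER_CUBIC))
print(proj(c,[.4875,-.223,.008]))
E
```

```text
[ 0.4897 -0.224   0.0617] 0.034733607882078424 [0.4639 0.4581 0.024 ]
[[313.5485 223.9008]]
```

View pics/wrist18.png

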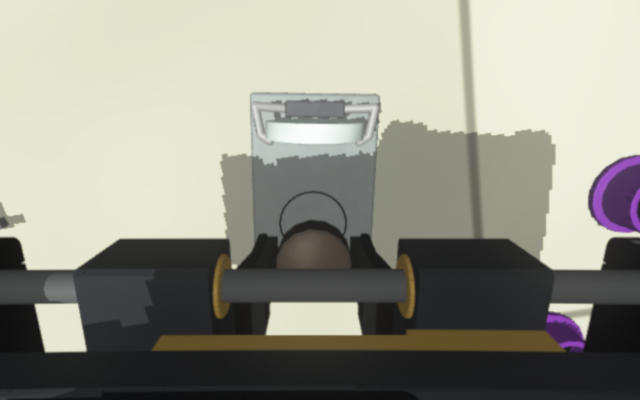

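```bash
python3 - <<'E'
from h import *
c=viewer.calibration('wrist'); s=env.state(); M=R.from_quat(s['eef_rot']).as_matrix()
C=plane(c,[(313.5,192.3)],.008)[0]-.0208*M[:,2]; b=s['ee_pos'][2]-.0058
L=plane(c,[(313.7,220.6)],b)[0]-.018*M[:,2]; print(C,L, M.T@(C-L)*100)
E
```

```text
[ 0.4875 -0.2231  0.008 ] [ 0.4878 -0.2233  0.0561] [-0.0098  4.8114 -0.0363]
```

Well aligned; lower.

Call:
send_rows([
  [[0,2.5,0,0,0,0,30],[0,1.5,0,0,0,0,30],[0,0.4,0,0,0,0,30],[0,0,0,0,0,0,30],[0,0,0,0,0,0,30]],
])

```text
clock: 29.02
ee_pos: [0.4895, -0.2242, 0.0173]
eef_rot: [0.453, -0.542, 0.543, -0.453]
ft_force: [0.2, -0.3, -0.4]
gripper_width: 0.035
```

Call:
send_rows([
  [[0,0.1,0,0,0,0,30],[0,0.05,0,0,0,0,30],[0,0,0,0,0,0,30]],
])

```text
clock: 29.4
ee_pos: [0.489, -0.224, 0.0151]
eef_rot: [0.453, -0.543, 0.543, -0.453]
ft_force: [0.7, 0.8, -0.3]
gripper_width: 0.0346
```

Call:
send_rows([
  [[0,0.08,0,0,0,0,30],[0,0,0,0,0,0,30]],
])

```text
clock: 29.65
ee_pos: [0.4889, -0.224, 0.0142]
eef_rot: [-0.453, 0.543, -0.543, 0.453]
ft_force: [0.2, 0.1, -0.3]
gripper_width: 0.0349
```

Call:
send_rows([
  [[0,0.08,0,0,0,0,30],[0,0,0,0,0,0,30]],
])

```text
clock: 29.9
ee_pos: [0.489, -0.2241, 0.0138]
eef_rot: [0.453, -0.543, 0.543, -0.453]
ft_force: [-1.7, 1.2, 5.0]
gripper_width: 0.0347
```

Call:
send_rows([
  [[0,0,0,0,0,0,50],[0,0,0,0,0,0,60],[0,0,0,0,0,0,60],[0,0,0,0,0,0,60],[0,-2,0,0,0,0,60],[0,-4,0,0,0,0,60],[0,-5,0,0,0,0,60],[0,-4,0,0,0,0,60],[0,0,0,0,0,0,60]],
])

```text
clock: 31.02
ee_pos: [0.4908, -0.2247, 0.1668]
eef_rot: [0.452, -0.541, 0.545, -0.454]
ft_force: [1.1, -0.7, -0.9]
gripper_width: 0.0523
```

```bash
python3 - <<'E'
from h import *
s=env.state(); print(s['ee_pos'],s['gripper_width'],s['ft_force'])
c,im=snap('wrist',19); 
E
```

```text
[ 0.4908 -0.2247  0.1668] 0.05226886731482929 [ 1.0505 -0.7469 -0.9371]
```

View pics/wrist19.png

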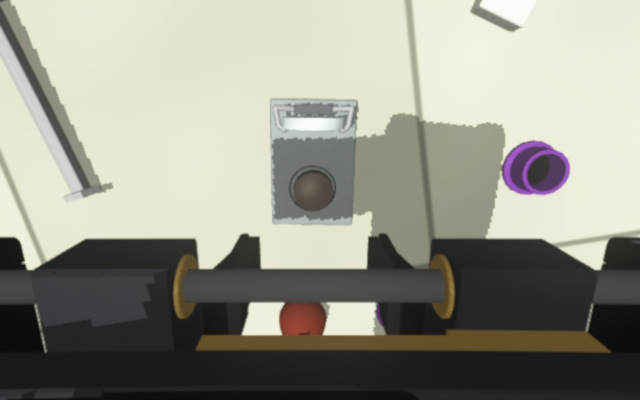

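Call:
send_rows([
  [[0,0,0,0,-0.15,0,60],[0,0,0,0,-0.15,0,60],[-4,0,3,0,0,0,50],[-4,0,3,0,0,0,50],[-4,0,3,0,0,0,50],[-4,0,3,0,0,0,50],[-4,0,3,0,0,0,50],[0,0,0,0,0,0,50],[0,0,0,0,0,0,50]],
])

```text
clock: 32.2
ee_pos: [0.613, -0.0078, 0.1619]
eef_rot: [0.53, -0.469, 0.468, -0.529]
ft_force: [-0.8, -0.9, -0.4]
gripper_width: 0.0439
```

```bash
python3 - <<'E'
from h import *
s=env.state(); print(s['ee_pos'],s['gripper_width'],s['joint_positions'])
c,im=snap('wrist',20); 
E
```

```text
[ 0.613  -0.0078  0.1619] 0.04393033743790729 [ 0.319   0.3891 -0.4844  1.5508  0.1872  1.2505 -1.6439]
```

View pics/wrist20.png

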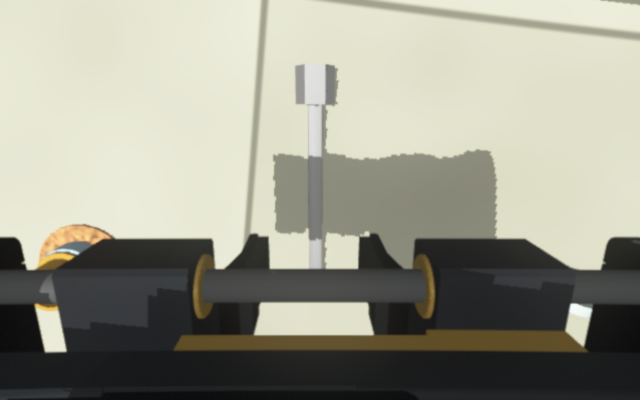

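```bash
python3 - <<'E'
from h import *
c=viewer.calibration('wrist'); s=env.state()
im=cv2.imread('pics/wrist20.png'); cv2.imwrite('pics/z20.png',cv2.resize(im[55:275,270:370],None,fx=5,fy=2.7,interpolation=cv2.INTER_CUBIC))
for z in(.02,.026): print(plane(c,[(315.5,104),(315,115),(317,258),(315,65)],z))
A,B=plane(c,[(315,115),(317,258)],.02); d=(A-B)[:2]; print(np.degrees(np.arctan2(d[1],d[0])))
E
```

```text
[[ 0.6835 -0.0014  0.02  ]
 [ 0.6747 -0.0021  0.02  ]
 [ 0.5476 -0.0193  0.02  ]
 [ 0.7131  0.0026  0.02  ]]
[[ 0.6835 -0.0014  0.026 ]
 [ 0.675  -0.002   0.026 ]
 [ 0.5503 -0.0189  0.026 ]
 [ 0.7125  0.0026  0.026 ]]
7.735240779102697
```

View pics/z20.png

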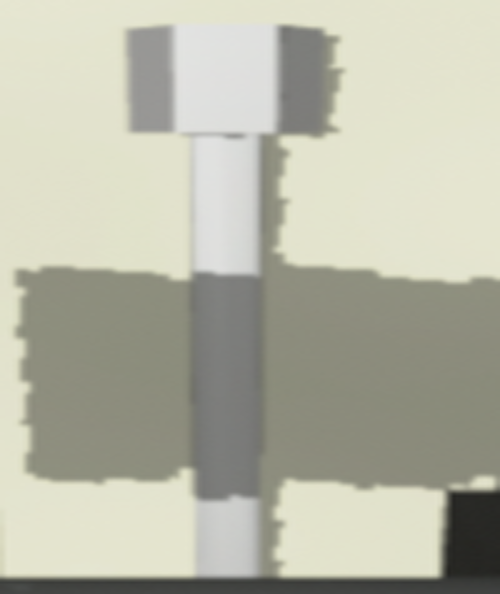

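```bash
python3 - <<'E'
from h import *
c=viewer.calibration('wrist'); s=env.state()
A,B=plane(c,[(315,107),(315.6,262)],.02); d=(A-B)[:2]; a=np.arctan2(d[1],d[0]);print(A,B,np.degrees(a))
H=plane(c,[(315.2,104.3)],.027)[0]; b=H-.056*np.array([np.cos(a),np.sin(a),0]); print(b)
print(goal([.6275,b[1],.006],a-np.pi/2))
E
```

```text
[ 0.6811 -0.0013  0.02  ] [ 0.5435 -0.0185  0.02  ] 7.141188715073084
[ 0.6277 -0.0081  0.027 ]
(array([ 0.1197, 15.6226,  1.4647]), array([ 0.0019, -0.005 ,  0.0004]))
```

Call:
send_rows([
  [[0.05,4,1.4,0,0,0,50],[0,4,0,0,0,0,50],[0,3,0,0,0,0,50],[0,2,0,0,0,0,50],[0,0,0,0,0,0,50],[0,0,0,0,0,0,50]],
])

```text
clock: 33.0
ee_pos: [0.6285, -0.0065, 0.0347]
eef_rot: [-0.529, 0.469, -0.47, 0.53]
ft_force: [-0.1, -0.6, 0.2]
gripper_width: 0.0434
```

```bash
python3 - <<'E'
from h import *
s=env.state(); print(s['ee_pos'],s['gripper_width'])
c,im=snap('wrist',21); print(goal([.6275,-.0083,.006],np.radians(7.14-90)))
E
```

```text
[ 0.6285 -0.0065  0.0347] 0.04338994807361328
(array([ 0.1766,  2.898 , -0.1493]), array([-0.0023, -0.0041,  0.0005]))
```

View pics/wrist21.png

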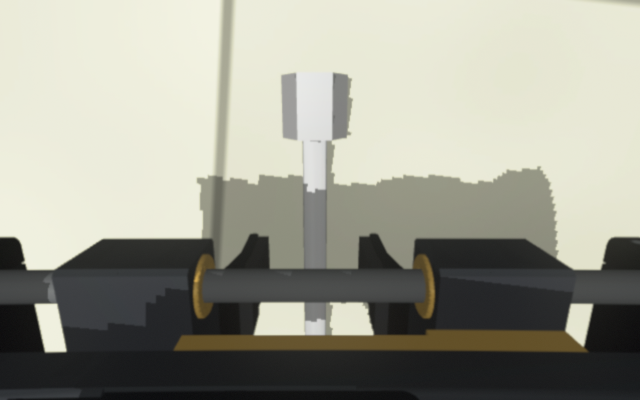

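```bash
python3 - <<'E'
from h import *
c=viewer.calibration('wrist'); s=env.state(); M=R.from_quat(s['eef_rot']).as_matrix()
for px,z in(((316,140),.027),((314.5,140),.02)):
    H=plane(c,[px],z)[0]; print(H, M.T@(H-s['ee_pos'])*100)
E
```

```text
[ 0.6837 -0.0005  0.027 ] [0.074  0.8108 5.5265]
[0.6829 0.0001 0.02  ] [0.0051 1.5106 5.4565]
```

Call:
send_rows([
  [[0.1,1.5,-0.1,0,0,0,50],[0,1,0,0,0,0,50],[0,0.3,0,0,0,0,50],[0,0,0,0,0,0,50],[0,0,0,0,0,0,50]],
])

```text
clock: 33.67
ee_pos: [0.6271, -0.0073, 0.0057]
eef_rot: [-0.529, 0.469, -0.469, 0.529]
ft_force: [-0.0, 0.4, 0.3]
gripper_width: 0.0434
```

Call:
send_rows([
  [[0,0,0,0,0,0,35],[0,0,0,0,0,0,20],[0,0,0,0,0,0,5],[0,0,0,0,0,0,0],[0,0,0,0,0,0,0],[0,0,0,0,0,0,0],[0,0,0,0,0,0,0],[0,0,0,0,0,0,0],[0,0,0,0,0,0,0],[0,0,0,0,0,0,0]],
])

```text
clock: 34.92
ee_pos: [0.6269, -0.0073, 0.0055]
eef_rot: [-0.529, 0.469, -0.469, 0.529]
ft_force: [-0.4, -0.4, 0.8]
gripper_width: 0.0117
```

Call:
send_rows([
  [[0,-0.3,0,0,0,0,0],[0,-0.7,0,0,0,0,0],[0,-2,0,0,0,0,0],[0,0,0,0,0,0,0],[0,0,0,0,0,0,0]],
])

```text
clock: 35.55
ee_pos: [0.6269, -0.0074, 0.0357]
eef_rot: [-0.529, 0.469, -0.469, 0.529]
ft_force: [-1.0, 0.0, -2.7]
gripper_width: 0.0119
```

```bash
python3 - <<'E'
from h import *
s=env.state(); print(s['ee_pos'],s['gripper_width'],s['ft_force'],s['torque'])
c,im=snap('wrist',22); snap('side',22)
im=cv2.imread('pics/side22.png'); cv2.imwrite('pics/z22.png',cv2.resize(im[150:300,190:390],None,fx=4,fy=4,interpolation=cv2.INTER_CUBIC))
E
```

```text
[ 0.6269 -0.0074  0.0357] 0.011880260173486338 [-0.9992  0.0241 -2.6648] [0.0252 0.0589 0.0014]
```

View pics/z22.png

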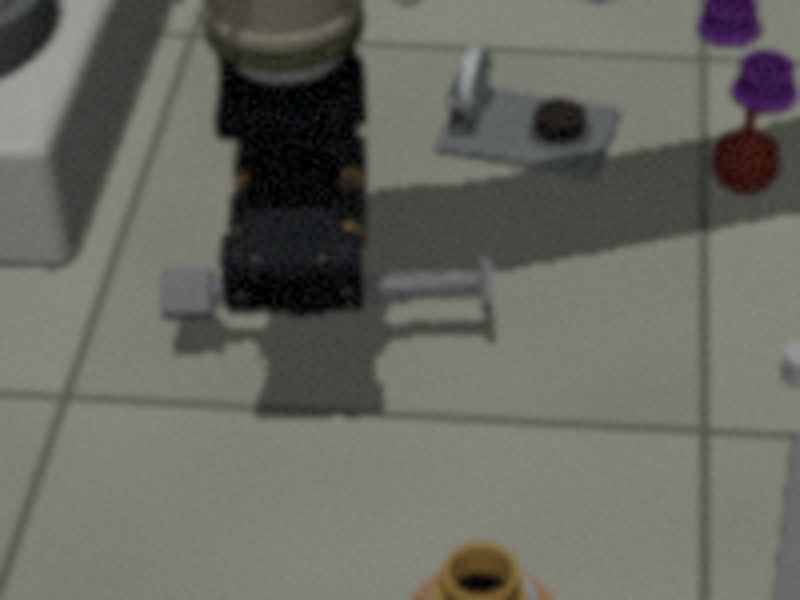

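View pics/wrist22.png

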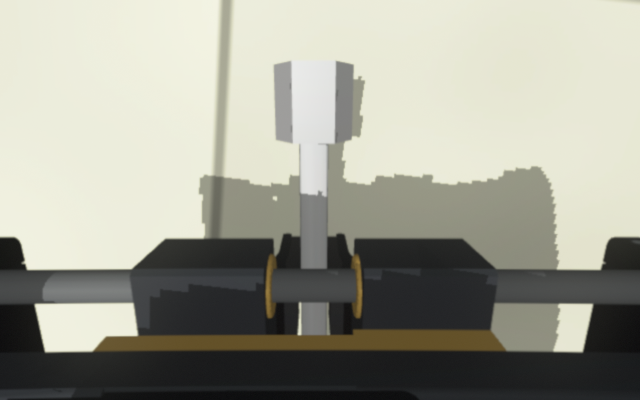

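Call:
send_rows([
  [[0,-3,0,0,0,0,0],[0,-4,0,0,0,0,0],[0,-3,0,0,-0.08,0,0],[0,0,0,0,-0.15,0,0],[0,0,0,0,-0.16,0,0],[0,0,0,0,-0.16,0,0],[0,0,0,0,-0.16,0,0],[0,0,0,0,-0.16,0,0],[0,0,0,0,-0.16,0,0],[0,0,0,0,-0.16,0,0],[0,0,0,0,-0.16,0,0],[0,0,0,0,-0.1,0,0]],
])

```text
clock: 37.15
ee_pos: [0.6265, -0.0074, 0.1348]
eef_rot: [-0.707, -0.001, 0.002, 0.707]
ft_force: [0.3, 0.1, -2.2]
gripper_width: 0.0113
```

Call:
send_rows([
  [[0,0,0,0,0,0,0],[0,0,0,0,0,0,0]],
])

```text
clock: 37.4
ee_pos: [0.6268, -0.0074, 0.1352]
eef_rot: [0.707, -0.001, 0.001, -0.707]
ft_force: [-0.0, -0.0, -3.4]
gripper_width: 0.0118
```

```bash
python3 - <<'E'
from h import *
s=env.state(); print(s['ee_pos'],s['gripper_width'],s['ft_force'],s['torque'],s['joint_positions'])
print(R.from_quat(s['eef_rot']).as_matrix())
print(goal([.612,.212,.13],0))
E
```

```text
[ 0.6268 -0.0074  0.1352] 0.011822348351692595 [-0.0479 -0.0062 -3.4084] [-0.0139 -0.1108  0.0268] [ 0.4868  0.4969 -0.7292  1.5336  0.3421  1.2428 -0.2958]
[[ 1.     -0.0004  0.0024]
 [-0.0024 -0.      1.    ]
 [-0.0004 -1.     -0.    ]]
(array([-1.5274,  0.5166, 21.9368]), array([ 0.    , -0.0024, -0.0004]))
```

Call:
send_rows([
  [[-0.2,0,3,0,0,0,0],[-0.3,0,4,0,0,0,0],[-0.3,0,4,0,0,0,0],[-0.3,0,4,0,0,0,0],[-0.3,0,4,0,0,0,0],[-0.1,0,2.9,0,0,0,0],[0,0,0,0,0,0,0],[0,0,0,0,0,0,0],[0,0,0,0,0,0,0]],
])

```text
clock: 38.52
ee_pos: [0.6123, 0.2102, 0.1353]
eef_rot: [0.707, -0.001, 0.001, -0.707]
ft_force: [0.1, -0.0, -2.2]
gripper_width: 0.0116
```

```bash
python3 - <<'E'
from h import *
s=env.state(); print(s['ee_pos'],s['gripper_width'])
c,im=snap('wrist',23); snap('side',23);snap('top',23)
print(goal([.612,.212,.0065],0))
E
```

```text
[0.6123 0.2102 0.1353] 0.011615010193322997
(array([-0.0164, 12.8963,  0.1284]), array([ 0.0004, -0.0015,  0.0002]))
```

View pics/wrist23.png

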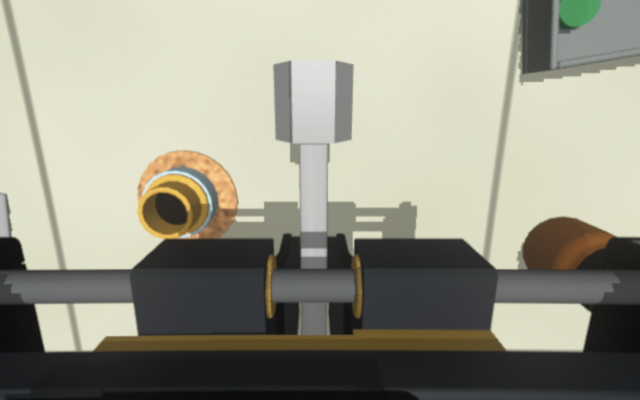

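View pics/side23.png

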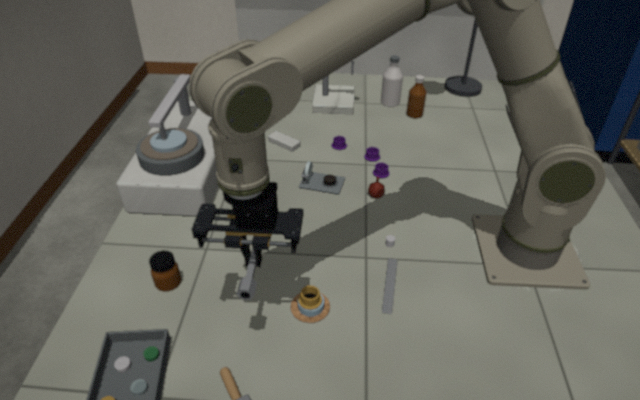

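```bash
python3 - <<'E'
from h import *
cs=viewer.calibration('side');ct=viewer.calibration('top')
print(plane(cs,[(152,280),(181,280),(167,289)],0.0), plane(ct,[(245,92)],0))
E
```

```text
[[ 0.8616  0.1552  0.    ]
 [ 0.797   0.1501 -0.    ]
 [ 0.8203  0.178  -0.    ]] [[0.7995 0.1588 0.    ]]
```

Call:
send_rows([
  [[0,4,0.1,0,0,0,0],[0,4,0,0,0,0,0],[0,3,0,0,0,0,0],[0,1.2,0,0,0,0,0],[0,0.3,0,0,0,0,0],[0,0,0,0,0,0,0],[0,0,0,0,0,0,0]],
])

```text
clock: 39.55
ee_pos: [0.6126, 0.2129, 0.0117]
eef_rot: [-0.707, -0.001, -0.001, 0.707]
ft_force: [0.2, 0.4, -2.4]
gripper_width: 0.0116
```

Call:
send_rows([
  [[0,0.1,0,0,0,0,0],[0,0.1,0,0,0,0,0],[0,0,0,0,0,0,0]],
])

```text
clock: 39.92
ee_pos: [0.6118, 0.2126, 0.0084]
eef_rot: [0.707, 0.0, -0.0, -0.707]
ft_force: [-0.0, 0.3, -3.2]
gripper_width: 0.0115
```

Call:
send_rows([
  [[0,0.1,0,0,0,0,0],[0,0.1,0,0,0,0,0],[0,0,0,0,0,0,0]],
])

```text
clock: 40.3
ee_pos: [0.6118, 0.2127, 0.0063]
eef_rot: [0.707, -0.0, -0.0, -0.707]
ft_force: [0.6, -0.2, -2.5]
gripper_width: 0.0117
```

Call:
send_rows([
  [[0,0.08,0,0,0,0,0],[0,0,0,0,0,0,0]],
])

```text
clock: 40.55
ee_pos: [0.6119, 0.2127, 0.0056]
eef_rot: [0.707, 0.0, 0.0, -0.707]
ft_force: [0.4, -0.0, -3.1]
gripper_width: 0.0114
```

Call:
send_rows([
  [[0,0.06,0,0,0,0,0],[0,0,0,0,0,0,0]],
])

```text
clock: 40.8
ee_pos: [0.6119, 0.2127, 0.0055]
eef_rot: [0.707, 0.0, 0.0, -0.707]
ft_force: [-3.2, -1.5, 4.3]
gripper_width: 0.0119
```

Call:
send_rows([
  [[0,0.06,0,0,0,0,0],[0,0,0,0,0,0,0]],
])

```text
clock: 41.05
ee_pos: [0.6119, 0.2127, 0.0054]
eef_rot: [0.707, 0.0, 0.0, -0.707]
ft_force: [-5.6, -2.8, 10.5]
gripper_width: 0.0116
```

Call:
send_rows([
  [[0,0,0,0,0,0,25],[0,0,0,0,0,0,40],[0,0,0,0,0,0,45],[0,0,0,0,0,0,45],[0,-2,0,0,0,0,45],[0,-4,0,0,0,0,45],[0,-5,0,0,0,0,45],[0,-4,0,0,0,0,45],[0,0,0,0,0,0,45]],
])

```text
clock: 42.18
ee_pos: [0.6135, 0.214, 0.1598]
eef_rot: [-0.706, -0.002, -0.002, 0.708]
ft_force: [0.2, -0.3, -0.0]
gripper_width: 0.0394
```

Call:
send_rows([
  [[0,0,-5,0,0,0,45],[0,0,-5,0,0,0,45],[0,0,-5,0,0,0,45],[0,0,-5,0,0,0,45],[0,0,-5,0,0,0,45],[0,0,-5,0,0,0,45],[0,0,-5,0,0,0,45],[0,0,-5,0,0,0,45],[0,0,0,0,0,0,45],[0,0,0,0,0,0,45]],
])

```text
clock: 43.42
ee_pos: [0.6118, -0.1864, 0.1546]
eef_rot: [-0.707, -0.0, 0.0, 0.707]
ft_force: [0.1, 1.0, 0.3]
gripper_width: 0.039
```

```bash
python3 - <<'E'
from h import *
s=env.state(); print(s['clock'],s['ee_pos'],s['gripper_width'])
c,im=snap('top',24); c2,im2=snap('side',24)
cv2.imwrite('pics/z24.png',cv2.resize(im[90:270,130:450,::-1],None,fx=2.5,fy=2.5,interpolation=cv2.INTER_CUBIC))
cv2.imwrite('pics/z24s.png',cv2.resize(im2[150:350,200:400,::-1],None,fx=3,fy=3,interpolation=cv2.INTER_CUBIC))
find(c,im,'pad',.004);find(c,im,'lap',.02);find(c,im,'mount',.03)
E
```

```text
43.425 [ 0.6118 -0.1864  0.1546] 0.03903351901111885
pad fit [0.5023 0.2023] r 0.0366 minc 0.5027 0.2023 0.0417 px [223.5175 205.021 ]
pad fit [0.6336 0.4021] r 0.0232 minc 0.6339 0.4022 0.0350 px [144.7193 151.3158]
pad fit [0.7328 0.7422] r 0.0296 minc 0.7335 0.7421 0.0450 px [ 11.5679 107.5309]
lap fit [ 0.9447 -0.2103] r 0.0224 minc 0.9400 -0.2128 0.0335 px [387.4133  41.6133]
lap fit [ 0.9857 -0.2302] r 0.0170 minc 0.9852 -0.2285 0.0271 px [395.8596  24.    ]
lap fit [ 0.9938 -0.1691] r 0.0201 minc 0.9937 -0.1670 0.0320 px [371.8852  21.3443]
mount fit [ 0.2176 -0.6475] r 0.0378 minc 0.2175 -0.6482 0.0473 px [580.7826 331.7478]
mount fit [0.4984 0.1968] r 0.0323 minc 0.4979 0.1971 0.0393 px [223.4343 204.24  ]
mount fit [0.8086 0.152 ] r 0.0218 minc 0.8121 0.1536 0.0280 px [246.3833  85.0667]
mount fit [0.8309 0.4468] r 0.0136 minc 0.8310 0.4468 0.0156 px [129.      72.0333]
```

View pics/z24.png

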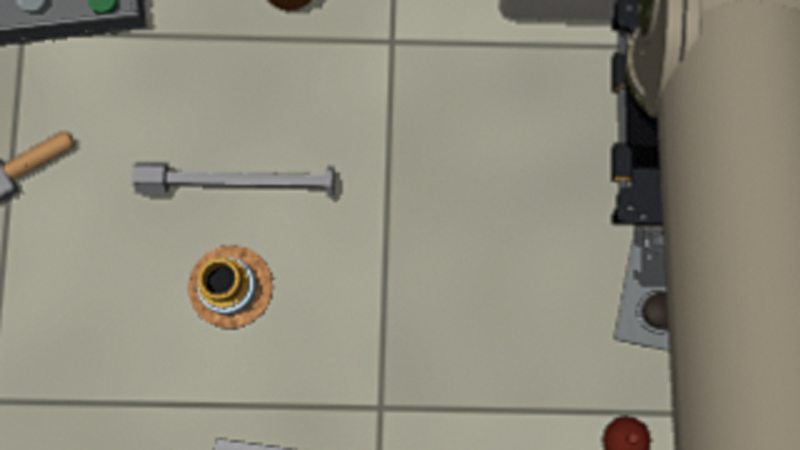

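View pics/z24s.png

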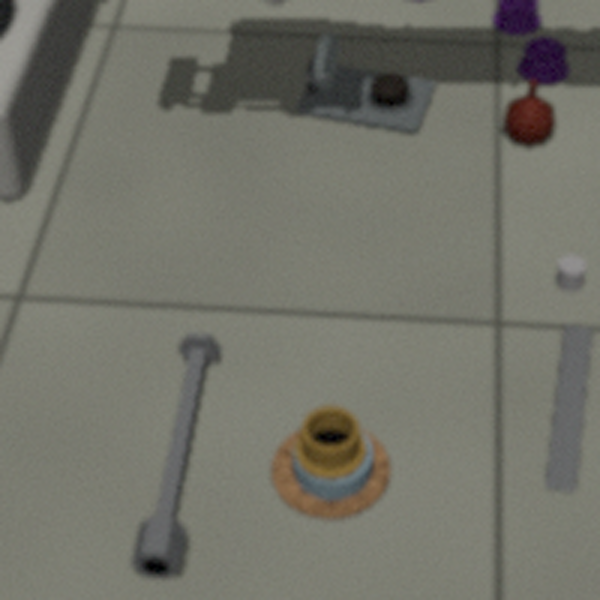

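```bash
python3 - <<'E'
from h import *
c=viewer.calibration('top'); f=lambda x,y:(130+x/2.5,90+y/2.5)
print('rim',plane(c,[f(219,279)],.05)); print('pad',plane(c,[f(231,287)],.004)); 
A=plane(c,[f(133,178),f(170,179.5),f(326,182),f(340,183)],.02); print(A); d=A[1]-A[2]; print(np.degrees(np.arctan2(d[1],d[0])))
print('lens',plane(c,[f(655,311)],.02))
E
```

```text
rim [[0.5005 0.2034 0.05  ]]
pad [[0.5008 0.2007 0.004 ]]
[[0.6057 0.2999 0.02  ]
 [0.605  0.2635 0.02  ]
 [0.6062 0.1091 0.02  ]
 [0.6055 0.0952 0.02  ]]
90.42273320441562
lens [[ 0.483  -0.2185  0.02  ]]
```

```bash
python3 - <<'E'
from h import *
print(env.close_job())
E
```

```text
the job is handed in; nothing more can be done
None
```

The bench is set out as asked and handed in at about 43.5 s, in the order lap, mount, lens, spanner. The hand-in reports no verdict.

- **Lap:** it sits about 1–2 mm from the pad's centre. I set it down until light contact, about 3 N.
- **Mount:** the brass mount stands upright on the lap, about 1 mm off the lap's centre in the wrist view. It first gripped badly near its flange, with the fingers stopping at 45.7 mm instead of 40 mm. I re-gripped higher up three times without moving it. It then lifted cleanly and was set down at about 10 N.
- **Lens:** it was set down dome up at about 5 N. The wrist view afterwards shows it inside the circle.
- **Spanner:** gripped about 56–57 mm from the head, it carried level. It now lies crosswise behind the pad, within about half a degree of straight, with the head to the left. Its middle is level with the pad to within a few mm. The head is about 4.7–5 cm clear of the pad and the shank about 5.6 cm.

**Checks that disagreed:** the top camera puts everything about 4–6 mm nearer the robot than the wrist camera does. The positions relative to each other agree to about 2–3 mm. In the final top view the arm partly hid the stand, but the lens still shows on its plate there and in the side view.

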